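# Weigh a part-dried stool leg on the two-pan scale

### The arm

A 6-joint arm with a two-finger parallel gripper is mounted at the origin on the work surface. World frame = base frame: x ahead of the robot, y to its left, z up, the work surface at z = 0. Lengths are in m, angles in rad, forces in N, time in s.
With the tool pointing down it reaches from about 0.3 to 0.875 m from the base axis. Payload 4.2 kg.
Tool frame: the origin (TCP) lies on the mounting face of the last link; the fingertips stand 173 mm ahead of it and the grasp point (between the pads) lies 155 mm ahead of it; z points along the fingers, y is the direction in which the jaws open and shut (so a half turn about z gives the same grasp; the last joint's range is limited). The gripper opens to 85 mm and grips with 20 to 120 N. Pads are 22 mm wide; open, the fingers measure 114 mm over their backs; the gripper's body (76 mm by 85 mm) begins 54 mm behind the grasp point. The pads swing forward as they close: fully open they stand 13 mm farther back than shut.
Start: joints at [1.179, 0.32, 1.565, -0, 1.257, -0.02], TCP at [0.209, 0.536, 0.405] pointing down, gripper open.
Joint ranges: [-3.11, 3.11], [-0.84, 2.01], [0.21, 2.61], [-1.34, 4.49], [0.05, 2.63], [-2.56, 2.56]. Speed limits (rad/s): [2.57, 2.57, 3.14, 3.14, 3.14, 3.14].

### API

Orientations are given as a rotation vector (axis times angle).
In Python, from workcell import observe, cams, bot gives the robot as it stands.
- The arm moves only by the tool move_arm, never from a script. Its argument "commands" is a list of rows, each a list of 6 numbers: the shift along the tool's x, y, z in m, then the turn, a rotation vector about the tool's x, y, z in rad. A call has 1 to 5 rows; each row shifts and turns the commanded pose from where the row before left it, along the tool's axes as they then stand; what a row does not reach is not made up. A row lasts 1/10 s, in which the tool goes at most 50 mm and 8.59 degrees, less where a joint would pass 70% of its speed; a pose out of reach is approached as far as the arm can. A call is refused whole if a number of a shift passes 0.05 or a number of a turn 0.15, either way. A call with a gripper value outside its range is refused whole. "hand" is the opening in per cent of the stroke, from 0 (shut) to 100 (fully open), set as the call begins (left out, the last holds). The fingers move at their own pace and stop on an object; "grip_force" is the grip in N (left out, the last holds). Time passes only in rows, so rows that do not move let the fingers close. It gives the time, the measured TCP pose, the force and the opening at its end, in the units of the state.
- observe(): the state, without advancing time (a new reading comes with each control period).
- cams.get_image(name): name is "side" or "top"; returns the picture (400x640x3 uint8, red, green, blue); there is no depth.
- cams.camera_info(name): a dict with "fx", "fy", "cx", "cy" (pixels), "camera_from_world" (4x4, takes a point from world to camera coordinates). Camera axes: x right, y up, looking along -z (the intrinsics and any distortion apply to the point x, -y, -z); pixel columns grow to the right and rows downward; lengths in m; the calibration is good to about 2 mm. A picture is of the moment at which its call begins. camera_info takes no time and is no camera call.
- bot.job_done(): hands the job in, once; it reports no verdict.
Trained networks look in the newest picture that a camera, given by its name, has taken for a name from the list of things; names that differ only in an ending like _2 or _b are one class to them, and where a whole thing is asked for, a point or a joint stands for the part that bears it (a point fixed in the world has none). Each returns a list of dicts, best first, with "confidence" (0 to 1); they miss things now and then, are a little off and sometimes report something else, mostly with a low value. They report only what shows in the picture. A call takes as long as a camera call. They do not tell look-alikes from the thing itself.
- cams.search_frame(camera, label): "extent" ([left, top, right, bottom] in pixels, round what is visible of it).
- cams.landmark_of(camera, label): "position" ([column, row] in pixels: a listed point, or the origin of a listed thing).
The state is a dict: "time": time; "q": joint angles; "dq": joint speeds; "joint_torque": joint torques, N m; "position": TCP position; "ee_rot": TCP orientation; "ft_force": force on the tool from outside, world axes, zero at the start; "wrist_torque": the same for the moment, N m; "grip_width": opening from 0.0 (shut) to 1.0 (fully open).
Only numpy, scipy, OpenCV 4.12 (cv2) and the standard library are available. Lean on these libraries where they do the work, as an engineer would, in place of code of your own. Each camera call takes 0.05 s, during which the arm holds its last target. There are 200 camera calls.

### The job

Weigh the carved stool leg to see how far it has dried. Find its balance point by a trial lift, lift it there so that it hangs level, and lay it across the two orange rests of the scale so that it stays there by itself; then put weights on the other pan until the pointer comes to rest in the green zone, and put every weight that is not needed in the blue-lined tray. Leave the other things on the bench alone.

Things in the scene. Friction and masses are not known exactly. Their poses are not given: they have to be found in the camera images.
- leg: carved stool leg on its flat side, 260 mm along its x; origin mid length on the underside, z up. x -70..70: stem 32 mm wide and high; x 70..130: knee 56 wide, 52 high; x -130..-70: foot 36 wide and high; underside flush. 230-405 g. Dried unevenly: its unseen balance point lies on the stem between x = -52 and +52 and must be felt by lifting
- cradle: left pan (scale's +y): plate 90 x 80 x 5 mm with two upright orange rests at x = -21.5 and 21.5, each 5 mm thick, 70 mm long (y), top edge 40 mm above the origin; between them a 38 mm gap for fingers, 35 mm deep. Origin: centre of underside, 65 mm above the bench when level; moves 15 mm up or down. The leg lies along x, either way round, balance point between the rests
- wpan: right pan (scale's -y) for weights: aluminium tray 160 x 160 mm, floor 4 mm thick, rim 12 mm high, 4 mm thick. Origin: centre of the underside, 65 mm above the bench when level. It rises as the cradle sinks, by as much (15 mm at most); both stay upright. Four big weights fit in a square, 74 mm apart
- pointer (a joint): red pointer on the scale's dial (rad): 0 when level, +0.04 per mm that the weight pan stands above level (leg side heavier), -0.04 per mm below. 100 g of difference gives 10 mm = 0.4 rad; stops at about 0.6. Green zone: -0.14 to 0.14. Settles in about 1 s; where things lie in the pans does not matter
- tray: fixed low wooden tray with a blue lining for weights not in use, 160 (x) x 235 mm (y), floor 5 mm thick, walls 14 mm high, 5 mm thick. Origin: centre of the underside. Six weights fit in two rows of three, 74 mm apart
- big1: round aluminium 100 g weight: base disc 52 mm across, 14 mm high, thin neck, black grip knob (24 mm across, 24 to 46 mm above the underside). Origin: centre of the underside, z up. Four to six of big1..big6 are present, in any order on the bench to the right
- big2: round aluminium 100 g weight: base disc 52 mm across, 14 mm high, thin neck, black grip knob (24 mm across, 24 to 46 mm above the underside). Origin: centre of the underside, z up. Four to six of big1..big6 are present, in any order on the bench to the right
- big3: round aluminium 100 g weight: base disc 52 mm across, 14 mm high, thin neck, black grip knob (24 mm across, 24 to 46 mm above the underside). Origin: centre of the underside, z up. Four to six of big1..big6 are present, in any order on the bench to the right
- big4: round aluminium 100 g weight: base disc 52 mm across, 14 mm high, thin neck, black grip knob (24 mm across, 24 to 46 mm above the underside). Origin: centre of the underside, z up. Four to six of big1..big6 are present, in any order on the bench to the right
- big5: round aluminium 100 g weight: base disc 52 mm across, 14 mm high, thin neck, black grip knob (24 mm across, 24 to 46 mm above the underside). Origin: centre of the underside, z up. Four to six of big1..big6 are present, in any order on the bench to the right
- big6: round aluminium 100 g weight: base disc 52 mm across, 14 mm high, thin neck, black grip knob (24 mm across, 24 to 46 mm above the underside). Origin: centre of the underside, z up. Four to six of big1..big6 are present, in any order on the bench to the right
- small: round red 50 g weight: base disc 38 mm across and 14 mm high, black grip knob 20 mm across from 24 to 46 mm above the underside. Origin: centre of the underside. Always present; there is one
- plane: bystander: steel hand plane with wooden handles, 190 mm long; leave it alone
- mug: bystander: blue mug; leave it alone
- glue: bystander: white glue bottle, 170 mm tall, near the weights; leave it alone
- offcut: bystander: dark wood offcut 150 x 70 x 25 mm; leave it alone
- driver: bystander: red-handled screwdriver; leave it alone
- jar: bystander: amber jar 90 mm tall near the tray; leave it alone
There are look-alikes about, which are no part of the job. What is shaped like the big3 but brown or purple is not meant. What is shaped like the big4 but brown is not meant.

How it is judged:
By the outcome, as a careful person would: the job done as asked, in the order asked, and still so for the second after the job is handed in, with the robot touching nothing.
Of big1, big2, big3, big4, big5, big6 only 4 to 6 are there at a start; the rules pass over those that are not, and their reading is None.
At some moment in a run one of big1, big2, big3, big4, big5, big6, small may be knocked a few centimetres aside while the robot is not near it.
It also fails if it takes over 200 s, if anything falls off the work surface, if the arm or the gripper's body presses on something with over 40 N, if the wrist force passes 120 N, or if a joint passes its speed limit or range.

## Working session

There is one attempt and no reset: what is moved stays moved. The work goes in short steps, Python scripts to look and compute and a tool call to move; the robot and the scene stay as the last step left them, time stands still between calls to the robot, and variables do not carry over. Pictures are saved under pics/ and viewed, about 12 in all and at most 16, crops included, and the job is handed in when it is done.

Besides the shell and the picture viewer there is one more tool, called after ">>>" in YAML: its name, and indented under it one key for each argument. move_arm: Moves the arm, as the interface text tells. Its arguments: {"type":"object","properties":{"commands":{"type":"array"},"hand":{"type":"number"},"grip_force":{"type":"number"}},"required":["commands"]}

```bash
mkdir -p pics; ls
cat > h.py <<'E'
import numpy as np,cv2
from workcell import observe,cams,bot
def snap(c,f,crop=None,s=1):
    im=cams.get_image(c)[:,:,::-1]
    if crop: im=im[crop[1]:crop[3],crop[0]:crop[2]]
    if s!=1: im=cv2.resize(im,None,fx=s,fy=s,interpolation=cv2.INTER_CUBIC)
    cv2.imwrite('pics/'+f,im)
def proj(c,p):
    i=cams.camera_info(c);q=i['camera_from_world']@np.append(p,1)
    return np.array([i['cx']+i['fx']*q[0]/-q[2],i['cy']+i['fy']*-q[1]/-q[2]])
def unproj(c,px,z):
    i=cams.camera_info(c);T=np.array(i['camera_from_world']);R=T[:3,:3];o=-R.T@T[:3,3]
    d=R.T@np.array([(px[0]-i['cx'])/i['fx'],-(px[1]-i['cy'])/i['fy'],-1]);return o+d*(z-o[2])/d[2]
E
python3 - <<'E'
from h import *
snap('top','t0.png');snap('side','s0.png')
for c in('top','side'):
    i=cams.camera_info(c);print({k:v for k,v in i.items() if k!='camera_from_world'});T=np.array(i['camera_from_world']);print(-T[:3,:3].T@T[:3,3],T[:3,:3].round(3).tolist())
Z=dict(leg=.016,cradle=.065,wpan=.065,tray=0,big1=0,small=0,pointer=.1,plane=0,mug=0,glue=0,offcut=0,driver=0,jar=0)
for n,z in Z.items():
    for d in cams.landmark_of('top',n)[:9]:
        print(n,round(d['confidence'],2),np.round(d['position']),unproj('top',d['position'],z).round(3)[:2])
print(observe())
E
```

```text
pics
{'fx': 378.1789609765695, 'fy': 378.1789609765695, 'cx': 318.7727356174449, 'cy': 199.0763306756316}
[0.40141164 0.02643197 1.24698311] [[0.001, -1.0, -0.017], [0.996, 0.0, 0.085], [-0.085, -0.017, 0.996]]
{'fx': 394.69584095243766, 'fy': 394.69584095243766, 'cx': 318.05800552829834, 'cy': 189.535574859834}
[-0.08102465 -0.68073879  0.96855835] [[0.784, -0.621, -0.002], [0.44, 0.554, 0.707], [-0.438, -0.555, 0.707]]
leg 0.96 [225. 204.] [0.491 0.355]
leg 0.46 [448. 176.] [ 0.583 -0.376]
leg 0.33 [154. 199.] [0.506 0.59 ]
cradle 0.75 [290. 146.] [0.671 0.137]
wpan 0.62 [352. 148.] [ 0.665 -0.058]
tray 0.8 [331. 209.] [0.475 0.008]
big1 0.77 [501. 189.] [ 0.541 -0.553]
big1 0.71 [456. 230.] [ 0.404 -0.402]
big1 0.58 [424. 176.] [ 0.586 -0.302]
big1 0.56 [441. 256.] [ 0.323 -0.349]
big1 0.54 [474. 198.] [ 0.51  -0.464]
big1 0.53 [483. 244.] [ 0.36  -0.487]
big1 0.52 [449. 176.] [ 0.585 -0.383]
small 0.67 [423. 200.] [ 0.505 -0.295]Traceback (most recent call last):
  File "<stdin>", line 7, in <module>
ValueError: it knows: big, cradle, driver, glue, jar, leg, mug, offcut, plane, small, tray, wpan
```

View pics/t0.png

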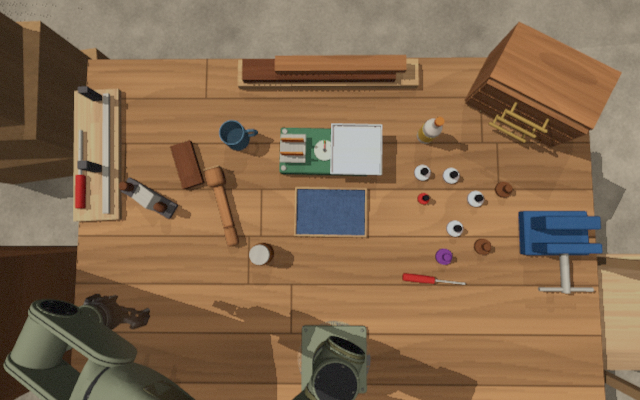

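View pics/s0.png

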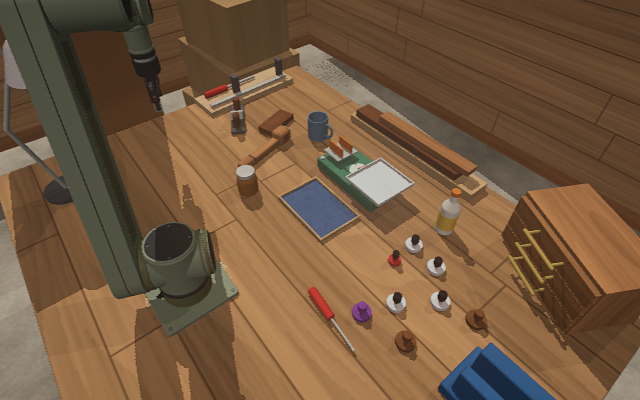

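```bash
python3 -c "
from h import *
s=observe()
for k,v in s.items(): print(k,np.round(v,3))
im=cv2.imread('pics/t0.png')
cv2.imwrite('pics/t0c.png',cv2.resize(im[120:290,380:540],None,fx=4,fy=4)[:600])
cv2.imwrite('pics/t0l.png',cv2.resize(im[100:260,200:400],None,fx=4,fy=3.75)[:600])
"
```

```text
time 0.4
q [ 1.179  0.32   1.565 -0.     1.257 -0.02 ]
dq [ 0.    -0.    -0.003 -0.001  0.003  0.001]
joint_torque [-1.0000e-03 -4.1494e+01 -2.3410e+01  0.0000e+00  2.0000e-03  0.0000e+00]
position [0.209 0.536 0.405]
ee_rot [-0.581 -3.087  0.   ]
ft_force [-0.194  0.068 -0.033]
wrist_torque [-0.034  0.028 -0.014]
grip_width 1.001
```

The top view shows four aluminium weights at about (422,172), (451,175), (475,199) and (455,229), with the red small at (423,198). The look-alikes are brown at (503,189) and (482,246) and purple at (444,256). The leg runs from its knee at (214,176) to its foot at (231,240). The cradle is at (292,149), the pan at (357,150) and the tray at (331,212).

Run:
```python
from h import *
im=cv2.imread('pics/t0.png')
cv2.imwrite('pics/c1.png',cv2.resize(im[115:265,195:395],None,fx=4,fy=4,interpolation=cv2.INTER_CUBIC))
print(im[210,223],im[215,215],im[180,214],im[230,250],im[149,293],im[138,293])
for n in('leg','cradle','wpan','tray','big1','small'):
    for d in cams.search_frame('top',n)[:8]: print(n,round(d['confidence'],2),np.round(d['extent'],1))
```

```text
[ 82 126 180] [ 88 132 176] [ 74 118 171] [ 81 124 165] [152 163 169] [ 95 140 185]
leg 0.55 [203.5 165.2 239.4 248.2]
cradle 0.78 [278.1 132.9 304.3 164.8]
cradle 0.36 [468.3 188.  483.4 206.8]
wpan 0.74 [415.7 117.7 442.7 146.3]
wpan 0.68 [326.5 125.5 382.2 176.1]
tray 0.88 [294.9 184.8 364.5 239.9]
big1 0.77 [496.6 182.7 512.4 197.1]
big1 0.64 [447.8 220.  462.8 239.6]
big1 0.56 [434.8 247.  450.1 263.4]
big1 0.55 [476.8 238.3 490.3 253.7]
big1 0.54 [442.3 168.4 456.6 184.3]
big1 0.5 [464.4 192.5 482.8 206.3]
big1 0.49 [413.5 166.4 431.5 179. ]
```

View pics/c1.png

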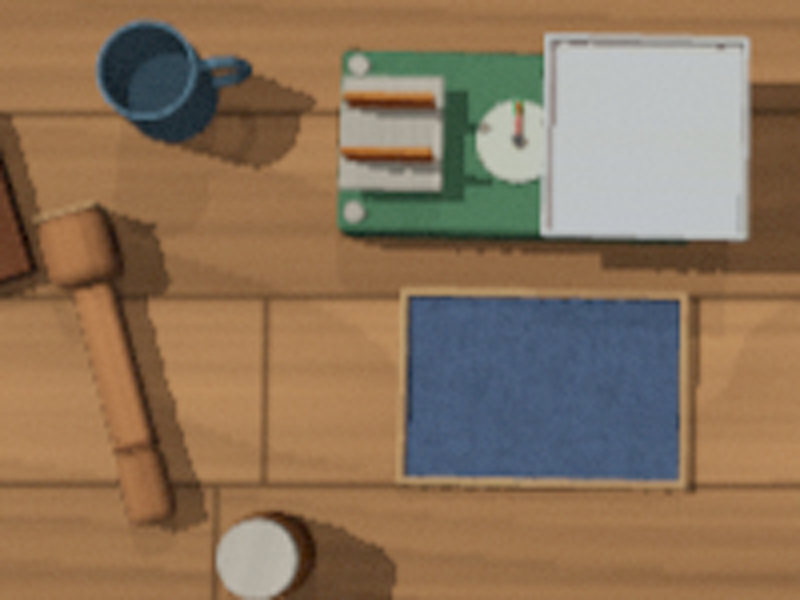

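```bash
cat >> h.py <<'E'
def crop(p): return (195+p[0]/4,115+p[1]/4)
E
python3 - <<'E'
from h import *
A=unproj('top',crop((97,286)),.032);B=unproj('top',crop((135,449)),.034);C=unproj('top',crop((155,518)),.03)
print('leg x70',A,'x-70',B,'x-130',C,'len',np.linalg.norm((A-B)[:2]),np.linalg.norm((A-C)[:2]))
u=(A-C)[:2];u/=np.linalg.norm(u);print('yaw',np.arctan2(u[1],u[0]), 'mid',A[:2]-.07*u,C[:2]+.13*u, B[:2]+.07*u)
print('rests z.105',[unproj('top',crop(p),.105).round(4) for p in((344,98),(434,102),(342,152),(432,155))])
print('cradle plate z.07',[unproj('top',crop(p),.07).round(4) for p in((341,78),(443,80),(441,191),(340,189))])
print('wpan z.077',[unproj('top',crop(p),.077).round(4) for p in((545,34),(748,38),(748,239),(542,237))])
print('tray z.014',[unproj('top',crop(p),.014).round(4) for p in((403,290),(692,291),(688,488),(400,482))])
for n,p in dict(a=(422,172),b=(451,175),c=(475,199),d=(455,229),small=(423,198),glue=(432,126)).items(): print(n,unproj('top',p,.04).round(3))
for n,c in(('big1','side'),('small','side'),('jar','top'),('mug','top'),('glue','side'),('offcut','top')):
    for d in cams.landmark_of(c,n)[:8]: print(n,round(d['confidence'],2),unproj(c,d['position'],0).round(3)[:2])
E
```

```text
leg x70 [0.5455487  0.37060443 0.032     ] x-70 [0.41355554 0.33624104 0.034     ] x-130 [0.35840211 0.31995007 0.03      ] len 0.13639295058995943 0.19388065940212576
yaw 0.26433320643449226 mid [0.47798001 0.35231583] [0.48388681 0.35391461] [0.48112422 0.35452964]
rests z.105 [array([0.6824, 0.1625, 0.105 ]), array([0.679 , 0.0932, 0.105 ]), array([0.6402, 0.1636, 0.105 ]), array([0.6378, 0.0945, 0.105 ])]
cradle plate z.07 [array([0.7071, 0.1692, 0.07  ]), array([0.7053, 0.0882, 0.07  ]), array([0.6162, 0.0893, 0.07  ]), array([0.6179, 0.1691, 0.07  ])]
wpan z.077 [array([0.7402, 0.0074, 0.077 ]), array([ 0.7364, -0.1524,  0.077 ]), array([ 0.5768, -0.1503,  0.077 ]), array([0.5785, 0.0099, 0.077 ])]
tray z.014 [array([0.5442, 0.1232, 0.014 ]), array([ 0.5433, -0.1136,  0.014 ]), array([ 0.3829, -0.1089,  0.014 ]), array([0.3873, 0.1246, 0.014 ])]
a [ 0.591 -0.284  0.04 ]
b [ 0.581 -0.376  0.04 ]
c [ 0.504 -0.45   0.04 ]
d [ 0.409 -0.384  0.04 ]
small [ 0.507 -0.285  0.04 ]
glue [ 0.742 -0.32   0.04 ]
big1 0.89 [ 0.543 -0.557]
big1 0.77 [ 0.357 -0.48 ]
big1 0.74 [ 0.319 -0.359]
big1 0.71 [ 0.514 -0.455]
big1 0.7 [ 0.591 -0.281]
big1 0.68 [ 0.589 -0.392]
big1 0.66 [ 0.412 -0.389]
small 0.71 [0.711 0.311]
jar 0.66 [0.328 0.228]
mug 0.73 [0.722 0.32 ]
glue 0.72 [ 0.713 -0.311]
offcut 0.83 [0.61  0.484]
offcut 0.25 [0.469 0.005]
```

```bash
cat >> h.py <<'E'
from scipy.spatial.transform import Rotation as Ro
import json
def Rt(psi): return Ro.from_euler('z',psi)*Ro.from_euler('x',np.pi)
def plan(wps,start=None):
    """wps: (x,y,ztcp,psi) list; prints rows per waypoint"""
    s=observe();p=np.array(s['position']);R=Ro.from_rotvec(s['ee_rot'])
    if start: p=np.array(start[:3]);R=Rt(start[3])
    for w in wps:
        t=np.array(w[:3]);d=(R.inv()*Rt(w[3])).as_rotvec()
        n=int(max(1,np.ceil(np.linalg.norm(t-p)/.048),np.ceil(np.linalg.norm(d)/.14)))
        p0=p.copy();R0=R;rows=[]
        for k in range(n):
            tgt=p0+(t-p0)*(k+1)/n
            sh=np.round(R.inv().apply(tgt-p),4);tu=np.round(d/n,3)
            rows.append([*sh.tolist(),*tu.tolist()])
            p=p+R.apply(sh);R=R*Ro.from_rotvec(tu)
        print(w)
        for k in range(0,n,5): print('  ',json.dumps(rows[k:k+5]))
def st():
    s=observe();R=Ro.from_rotvec(s['ee_rot']).as_matrix()
    print('t',round(s['time'],2),'p',np.round(s['position'],4),'psi',round(np.arctan2(R[1,0],R[0,0])%(2*np.pi),4),'tilt',np.round(R[:2,2],4),'F',np.round(s['ft_force'],2),'M',np.round(s['wrist_torque'],3),'g',round(s['grip_width'],3))
E
python3 - <<'E'
from h import *
plan([(.4965,.3574,.26,3.405),(.4965,.3574,.178,3.405)])
E
```

```text
(0.4965, 0.3574, 0.26, 3.405)
   [[-0.0416, -0.0077, 0.0181, 0.0, 0.0, -0.079], [-0.0408, -0.011, 0.0181, 0.0, 0.0, -0.079], [-0.0399, -0.0141, 0.0181, 0.0, 0.0, -0.079], [-0.0386, -0.0173, 0.0181, 0.0, 0.0, -0.079], [-0.0372, -0.0202, 0.0181, 0.0, 0.0, -0.079]]
   [[-0.0354, -0.0232, 0.018, 0.0, 0.0, -0.079], [-0.0335, -0.0258, 0.0181, 0.0, 0.0, -0.079], [-0.0313, -0.0284, 0.0181, 0.0, 0.0, -0.079]]
(0.4965, 0.3574, 0.178, 3.405)
   [[-0.0, -0.0, 0.041, 0.0, 0.0, -0.002], [-0.0, -0.0, 0.041, 0.0, 0.0, -0.002]]
```

>>> move_arm:
  commands:
    - [-0.0416,-0.0077,0.0181,0.0,0.0,-0.079]
    - [-0.0408,-0.011,0.0181,0.0,0.0,-0.079]
    - [-0.0399,-0.0141,0.0181,0.0,0.0,-0.079]
    - [-0.0386,-0.0173,0.0181,0.0,0.0,-0.079]
    - [-0.0372,-0.0202,0.0181,0.0,0.0,-0.079]
  hand: 100

```text
time: 1.5
position: [0.3899, 0.4233, 0.3137]
ee_rot: [-0.042, 3.141, 0.001]
ft_force: [0.8, 1.1, 0.4]
grip_width: 1.001
```

>>> move_arm:
  commands:
    - [-0.0354,-0.0232,0.018,0.0,0.0,-0.079]
    - [-0.0335,-0.0258,0.0181,0.0,0.0,-0.079]
    - [-0.0313,-0.0284,0.0181,0.0,0.0,-0.079]
    - [0,0,0,0,0,0]
    - [0,0,0,0,0,0]

```text
time: 2.0
position: [0.4971, 0.3568, 0.2594]
ee_rot: [0.403, -3.114, 0.0]
ft_force: [-0.3, -0.3, -0.5]
grip_width: 1.002
```

Run:
```python
from h import *
st();snap('side','s1.png',(180,60,380,210),4)
```

```text
t 2.0 p [0.4971 0.3568 0.2594] psi 3.399 tilt [-0.0014 -0.0004] F [-0.34 -0.26 -0.46] M [-0.008 -0.011 -0.022] g 1.002
```

View pics/s1.png

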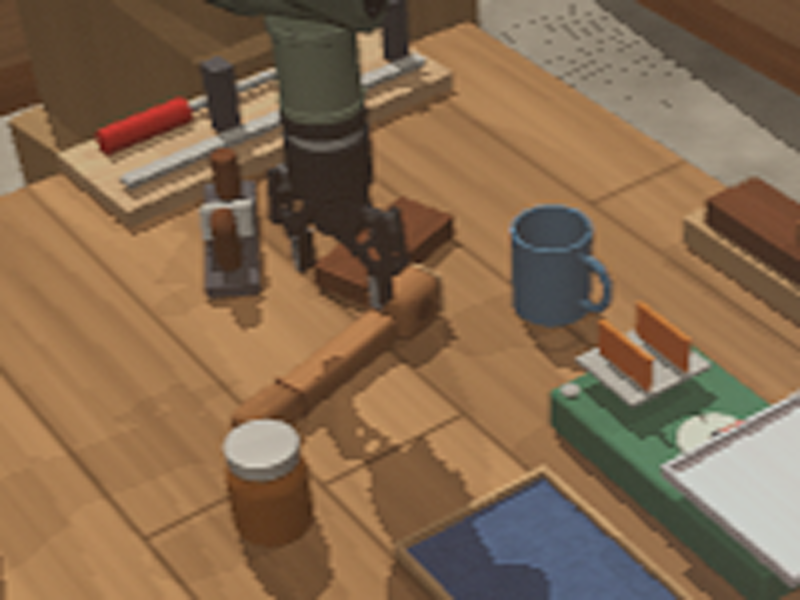

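The gripper straddles the stem beside the knee. Next I descend, grip and do the trial lift.

>>> move_arm:
  commands:
    - [0,0,0.041,0,0,0]
    - [0,0,0.04,0,0,0]
    - [0,0,0,0,0,0]

```text
time: 2.35
position: [0.4936, 0.3573, 0.1752]
ee_rot: [0.409, -3.106, 0.007]
ft_force: [-0.2, -0.2, -0.4]
grip_width: 0.992
```

>>> move_arm:
  commands:
    - [0,0,0,0,0,0]
    - [0,0,0,0,0,0]
    - [0,0,0,0,0,0]
    - [0,0,0,0,0,0]
    - [0,0,0,0,0,0]
  hand: 0
  grip_force: 60

```text
time: 2.85
position: [0.4971, 0.3583, 0.1816]
ee_rot: [-0.406, 3.111, 0.005]
ft_force: [-1.3, 1.8, 5.3]
grip_width: 0.36
```

>>> move_arm:
  commands:
    - [0,0,0,0,0,0]
    - [0,0,0,0,0,0]
    - [0,0,0,0,0,0]

```text
time: 3.15
position: [0.4971, 0.3583, 0.1815]
ee_rot: [-0.406, 3.111, 0.005]
ft_force: [-1.0, 1.9, 5.8]
grip_width: 0.362
```

>>> move_arm:
  commands:
    - [0,0,-0.01,0,0,0]
    - [0,0,-0.01,0,0,0]
    - [0,0,-0.01,0,0,0]
    - [0,0,0,0,0,0]
    - [0,0,0,0,0,0]

```text
time: 3.65
position: [0.4965, 0.3573, 0.2094]
ee_rot: [-0.407, 3.115, 0.0]
ft_force: [-0.1, -0.5, -4.4]
grip_width: 0.359
```

>>> move_arm:
  commands:
    - [0,0,0,0,0,0]
    - [0,0,0,0,0,0]
    - [0,0,0,0,0,0]
    - [0,0,0,0,0,0]
    - [0,0,0,0,0,0]

```text
time: 4.15
position: [0.4965, 0.3574, 0.2089]
ee_rot: [0.408, -3.115, 0.0]
ft_force: [-1.0, 0.1, -3.7]
grip_width: 0.365
```

Run:
```python
from h import *
snap('side','s2.png',(200,80,360,200),4)
M=[];F=[]
for k in range(8):
    cams.get_image('side');s=observe();M.append(s['wrist_torque']);F.append(s['ft_force'])
st();print(np.mean(F,0).round(3),np.std(F,0).round(3),np.mean(M,0).round(4),np.std(M,0).round(4))
R=Ro.from_rotvec(s['ee_rot']);print('tool',R.inv().apply(np.mean(F,0)).round(3),R.inv().apply(np.mean(M,0)).round(4))
```

```text
t 4.6 p [0.4965 0.3574 0.209 ] psi 3.4018 tilt [0.0001 0.0001] F [ 1.26 -0.05 -3.09] M [ 0.012 -0.163  0.027] g 0.361
[ 0.008 -0.037 -3.467] [0.623 0.368 0.491] [ 0.0434 -0.138   0.0292] [0.0256 0.0448 0.0321]
tool [ 2.000e-03 -3.800e-02  3.467e+00] [-0.0064 -0.1445 -0.0292]
```

View pics/s2.png

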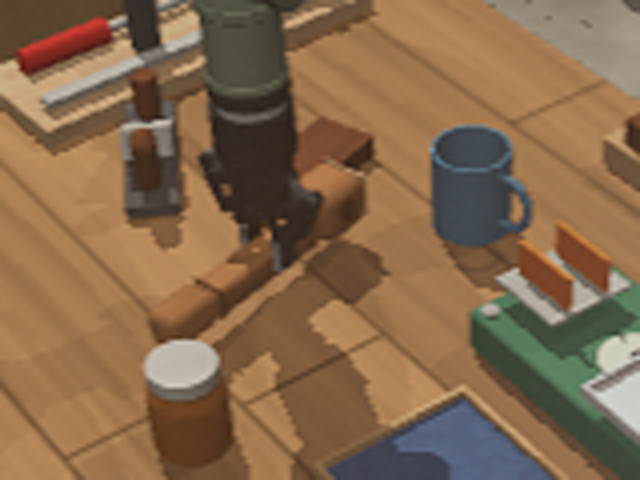

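The foot end sags. The torque puts the balance about 42 mm toward the foot, so at leg x ≈ -27, and the mass at about 350 g. I'll set the leg down, shift and regrip.

>>> move_arm:
  commands:
    - [0,0,0.01,0,0,0]
    - [0,0,0.01,0,0,0]
    - [0,0,0.006,0,0,0]
    - [0,0,0,0,0,0]
    - [0,0,0,0,0,0]

```text
time: 5.1
position: [0.4964, 0.3574, 0.1824]
ee_rot: [0.407, -3.114, 0.0]
ft_force: [0.3, -0.3, -3.5]
grip_width: 0.361
```

>>> move_arm:
  commands:
    - [0,0,0,0,0,0]
    - [0,0,0,0,0,0]
    - [0,0,0,0,0,0]
    - [0,0,0,0,0,0]
    - [0,0,0,0,0,0]
  hand: 100

```text
time: 5.6
position: [0.4965, 0.3575, 0.1833]
ee_rot: [-0.408, 3.115, 0.0]
ft_force: [1.1, -0.0, 0.5]
grip_width: 0.996
```

>>> move_arm:
  commands:
    - [0.014,0,0,0,0,0]
    - [0.014,0,0,0,0,0]
    - [0.014,0,0,0,0,0]
    - [0,0,0,0,0,0]
    - [0,0,0,0,0,0]

```text
time: 6.1
position: [0.4562, 0.3468, 0.1833]
ee_rot: [-0.408, 3.114, 0.001]
ft_force: [1.0, 0.1, -1.3]
grip_width: 1.002
```

>>> move_arm:
  commands:
    - [0,0,0,0,0,0]
    - [0,0,0,0,0,0]
    - [0,0,0,0,0,0]
    - [0,0,0,0,0,0]
    - [0,0,0,0,0,0]
  hand: 0

```text
time: 6.6
position: [0.4562, 0.3466, 0.1832]
ee_rot: [-0.408, 3.114, 0.0]
ft_force: [1.0, 0.8, 1.2]
grip_width: 0.365
```

>>> move_arm:
  commands:
    - [0,0,0,0,0,0]
    - [0,0,0,0,0,0]
    - [0,0,-0.01,0,0,0]
    - [0,0,-0.01,0,0,0]
    - [0,0,-0.01,0,0,0]

```text
time: 7.1
position: [0.4557, 0.3465, 0.2136]
ee_rot: [0.407, -3.114, 0.0]
ft_force: [0.8, -0.2, -3.6]
grip_width: 0.363
```

>>> move_arm:
  commands:
    - [0,0,-0.01,0,0,0]
    - [0,0,0,0,0,0]
    - [0,0,0,0,0,0]
    - [0,0,0,0,0,0]
    - [0,0,0,0,0,0]

```text
time: 7.6
position: [0.4557, 0.3465, 0.2225]
ee_rot: [0.407, -3.114, 0.001]
ft_force: [0.6, 0.6, -2.7]
grip_width: 0.359
```

```bash
cat >> h.py <<'E'
def feel(n=10):
    M=[];F=[]
    for k in range(n):
        cams.get_image('side');s=observe();M.append(s['wrist_torque']);F.append(s['ft_force'])
    R=Ro.from_rotvec(s['ee_rot']);F=R.inv().apply(np.mean(F,0));M=R.inv().apply(np.mean(M,0))
    st();print('tool F',F.round(3),'M',M.round(4),'rx',(-M[1]/F[2]).round(4))
E
python3 - <<'E'
from h import *
snap('side','s3.png',(200,80,360,200),4)
feel(12)
E
```

```text
t 8.25 p [0.4559 0.3466 0.223 ] psi 3.4018 tilt [0.0001 0.0001] F [ 1.29 -0.58 -3.76] M [-0.032  0.001 -0.026] g 0.36
tool F [-0.006  0.072  3.769] M [-0.0025 -0.0011 -0.0089] rx 0.0003
```

View pics/s3.png

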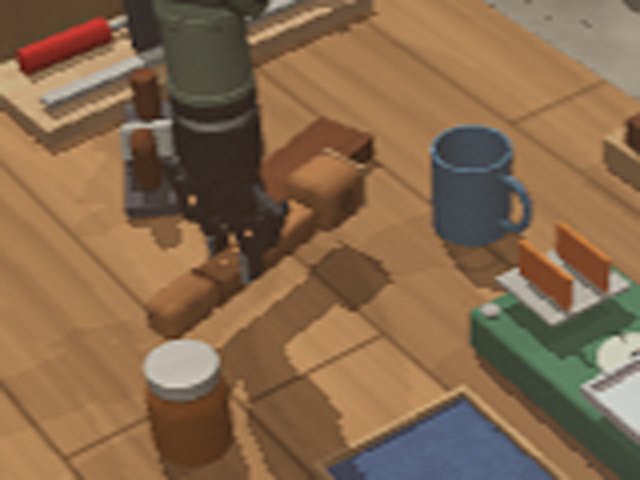

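It is balanced now: rx is about 0 and it hangs level. I'll carry it to the cradle.

Run:
```python
from h import *
plan([(.456,.3466,.36,3.402),(.66,.1288,.36,3.11),(.66,.1288,.30,3.11)])
```

```text
(0.456, 0.3466, 0.36, 3.402)
   [[-0.0, -0.0, -0.0457, 0.0, 0.0, -0.0], [-0.0001, -0.0, -0.0456, 0.0, 0.0, -0.0], [-0.0, -0.0, -0.0457, 0.0, 0.0, -0.0]]
(0.66, 0.1288, 0.36, 3.11)
   [[-0.0202, -0.0376, 0.0, 0.0, 0.0, 0.042], [-0.0217, -0.0367, 0.0, 0.0, 0.0, 0.042], [-0.0232, -0.0357, 0.0, 0.0, 0.0, 0.042], [-0.0247, -0.0347, 0.0, 0.0, 0.0, 0.042], [-0.0262, -0.0337, 0.0, 0.0, 0.0, 0.042]]
   [[-0.0275, -0.0325, 0.0, 0.0, 0.0, 0.042], [-0.0289, -0.0314, 0.0, 0.0, 0.0, 0.042]]
(0.66, 0.1288, 0.3, 3.11)
   [[-0.0, -0.0, 0.03, 0.0, 0.0, -0.001], [-0.0, -0.0, 0.03, 0.0, 0.0, -0.001]]
```

>>> move_arm:
  commands:
    - [0,0,-0.03,0,0,0]
    - [0,0,-0.045,0,0,0]
    - [0,0,-0.045,0,0,0]
    - [0,0,-0.017,0,0,0]
    - [0,0,0,0,0,0]

```text
time: 8.75
position: [0.4563, 0.3469, 0.3635]
ee_rot: [-0.407, 3.108, 0.006]
ft_force: [-0.1, 0.4, -4.1]
grip_width: 0.358
```

>>> move_arm:
  commands:
    - [-0.0202,-0.0376,0.0,0.0,0.0,0.042]
    - [-0.0217,-0.0367,0.0,0.0,0.0,0.042]
    - [-0.0232,-0.0357,0.0,0.0,0.0,0.042]
    - [-0.0247,-0.0347,0.0,0.0,0.0,0.042]
    - [-0.0262,-0.0337,0.0,0.0,0.0,0.042]

```text
time: 9.25
position: [0.6022, 0.1895, 0.3575]
ee_rot: [0.076, -3.137, 0.001]
ft_force: [0.1, -0.0, -3.1]
grip_width: 0.36
```

>>> move_arm:
  commands:
    - [-0.0275,-0.0325,0.0,0.0,0.0,0.042]
    - [-0.0289,-0.0314,0.0,0.0,0.0,0.042]
    - [0,0,0,0,0,0]
    - [0,0,0,0,0,0]
    - [0,0,0,0,0,0]

```text
time: 9.75
position: [0.6592, 0.1293, 0.3583]
ee_rot: [-0.052, -3.138, 0.0]
ft_force: [-0.2, -1.0, -3.5]
grip_width: 0.361
```

Run:
```python
from h import *
feel(4);snap('side','s4.png',(260,60,460,210),4)
plan([(.66,.1288,.30,3.11)])
```

```text
t 9.95 p [0.6592 0.1298 0.36  ] psi 3.1094 tilt [-0.0003  0.0001] F [ 0.48  1.52 -2.97] M [-0.015 -0.012 -0.003] g 0.362
tool F [-0.292  0.667  2.888] M [-0.0087 -0.0213 -0.0058] rx 0.0074
(0.66, 0.1288, 0.3, 3.11)
   [[-0.0004, -0.0004, 0.0301, 0.0, 0.0, -0.0], [-0.0003, -0.0005, 0.0301, 0.0, 0.0, -0.0]]
```

View pics/s4.png

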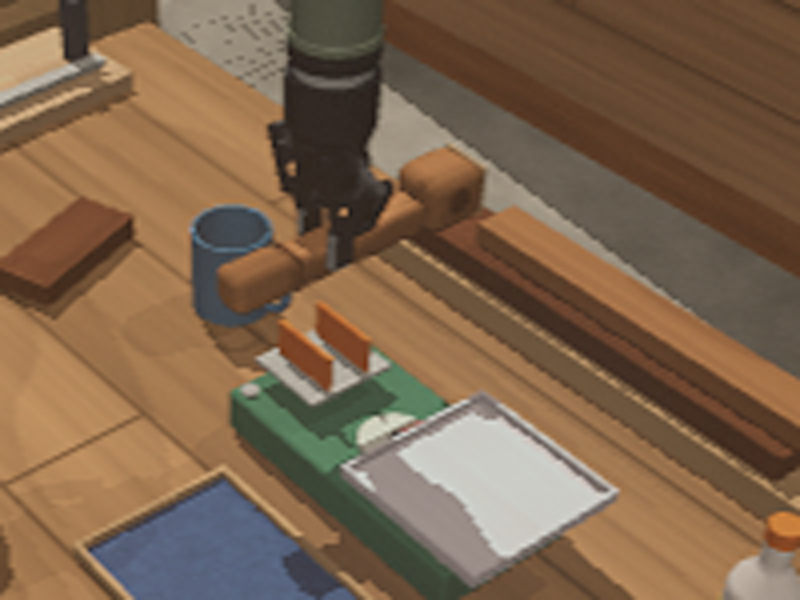

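The leg hangs level above the rests. Lowering it now.

>>> move_arm:
  commands:
    - [-0.0007,-0.0009,0.03,0,0,0]
    - [0,0,0.028,0,0,0]
    - [0,0,0.01,0,0,0]
    - [0,0,0.004,0,0,0]
    - [0,0,0,0,0,0]

```text
time: 10.5
position: [0.6608, 0.1281, 0.2885]
ee_rot: [0.053, 3.14, 0.0]
ft_force: [1.1, -0.3, -2.6]
grip_width: 0.356
```

>>> move_arm:
  commands:
    - [0,0,0.005,0,0,0]
    - [0,0,0.005,0,0,0]
    - [0,0,0.002,0,0,0]
    - [0,0,0,0,0,0]
    - [0,0,0,0,0,0]

```text
time: 11.0
position: [0.6606, 0.1278, 0.2762]
ee_rot: [0.053, 3.141, 0.0]
ft_force: [0.3, -0.1, -2.4]
grip_width: 0.361
```

Run:
```python
from h import *
feel(4)
```

```text
t 11.2 p [0.6606 0.1278 0.2762] psi 3.1078 tilt [0.0003 0.0001] F [ 0.79 -0.16 -2.06] M [ 0.016 -0.068 -0.004] g 0.357
tool F [-0.787  0.013  2.606] M [-0.0322 -0.0701  0.0038] rx 0.0269
```

>>> move_arm:
  commands:
    - [0,0,0.002,0,0,0]
    - [0,0,0.002,0,0,0]
    - [0,0,0,0,0,0]
    - [0,0,0,0,0,0]

```text
time: 11.6
position: [0.6605, 0.1278, 0.2732]
ee_rot: [0.053, 3.14, 0.0]
ft_force: [-2.3, -0.5, 5.5]
grip_width: 0.362
```

Run:
```python
from h import *
feel(4)
```

```text
t 11.8 p [0.6605 0.1278 0.2732] psi 3.1078 tilt [0.001  0.0002] F [-1.56  0.28  4.82] M [-0.104  0.374 -0.009] g 0.361
tool F [ 1.904 -0.345 -5.288] M [0.1245 0.347  0.0238] rx 0.0656
```

>>> move_arm:
  commands:
    - [0,0,-0.001,0,0,0]
    - [0,0,0,0,0,0]
    - [0,0,0,0,0,0]
  hand: 60
  grip_force: 20

```text
time: 12.1
position: [0.6606, 0.1279, 0.2728]
ee_rot: [-0.053, -3.141, -0.0]
ft_force: [-0.3, 0.0, -0.0]
grip_width: 0.603
```

>>> move_arm:
  commands:
    - [0,0,0,0,0,0]
    - [0,0,0,0,0,0]
    - [0,0,0,0,0,0]
    - [0,0,0,0,0,0]
    - [0,0,0,0,0,0]
  hand: 100

```text
time: 12.6
position: [0.6606, 0.1278, 0.273]
ee_rot: [0.053, 3.141, 0.0]
ft_force: [-0.0, -0.5, 0.8]
grip_width: 1.003
```

Run:
```python
from h import *
st();snap('side','s5.png',(260,60,460,210),4)
```

```text
t 12.6 p [0.6606 0.1278 0.273 ] psi 3.1078 tilt [0.     0.0001] F [-0.05 -0.45  0.83] M [-0.001 -0.017 -0.013] g 1.003
```

View pics/s5.png

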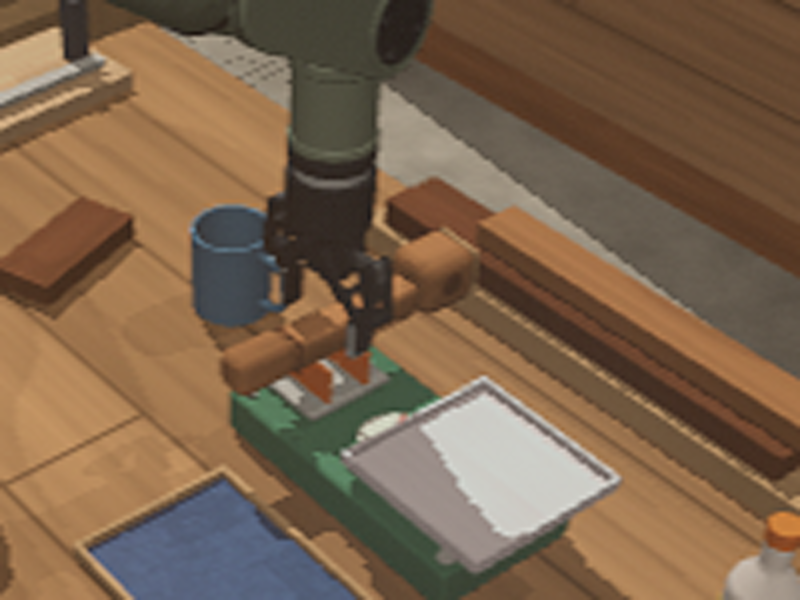

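The leg lies on the rests by itself and the pan is at its upper stop. I'll retreat to the weights and re-locate them.

```bash
cat >> h.py <<'E'
def find():
    out=[]
    for n in('big1','small'):
        for c in('top','side'):
            if n=='big1' or c=='top': pass
            im=cams.get_image(c)
            for d in cams.landmark_of(c,n)[:9]:
                p=d['position'];w=unproj(c,p,0)
                k=np.round(proj(c,w+[0,0,.038])).astype(int)
                b=im[max(0,round(p[1])-4):round(p[1])+5,max(0,round(p[0])-5):round(p[0])+6].reshape(-1,3).astype(int)
                sat=np.median(b.max(1)-b.min(1));
                # knob centroid
                y0,x0=k[1]-7,k[0]-7;g=im[y0:y0+15,x0:x0+15].max(2)
                m=(g<70);ys,xs=np.nonzero(m)
                kp=unproj(c,(xs.mean()+x0,ys.mean()+y0),.036).round(3)[:2] if len(xs)>4 else None
                print(n,c,round(d['confidence'],2),w.round(3)[:2],'knob',kp,'sat',sat,'rgb',np.median(b,0))
E
python3 - <<'E'
from h import *
plan([(.66,.128,.36,3.108),(.591,-.283,.33,3.108)])
find()
E
```

```text
(0.66, 0.128, 0.36, 3.108)
   [[0.0003, 0.0001, -0.0435, 0.0, 0.0, -0.0], [0.0002, 0.0, -0.0435, 0.0, 0.0, -0.0]]
(0.591, -0.283, 0.33, 3.108)
   [[0.0061, -0.0459, 0.0033, 0.0, 0.0, -0.0], [0.0062, -0.0459, 0.0034, 0.0, 0.0, -0.0], [0.0061, -0.0459, 0.0033, 0.0, 0.0, -0.0], [0.0061, -0.0459, 0.0033, 0.0, 0.0, -0.0], [0.0061, -0.0459, 0.0034, 0.0, 0.0, -0.0]]
   [[0.0062, -0.0459, 0.0033, 0.0, 0.0, -0.0], [0.0061, -0.0459, 0.0033, 0.0, 0.0, -0.0], [0.0061, -0.0459, 0.0033, 0.0, 0.0, -0.0], [0.0061, -0.0459, 0.0034, 0.0, 0.0, -0.0]]
big1 top 0.8 [ 0.354 -0.494] knob None sat 74.0 rgb [115.  70.  42.]
big1 top 0.78 [ 0.589 -0.303] knob [ 0.595 -0.292] sat 6.0 rgb [134. 130. 123.]
big1 top 0.54 [ 0.512 -0.467] knob [ 0.508 -0.463] sat 4.0 rgb [151. 144. 140.]
big1 top 0.51 [ 0.419 -0.399] knob [ 0.412 -0.393] sat 4.0 rgb [169. 172. 172.]
big1 top 0.51 [ 0.324 -0.354] knob [ 0.322 -0.345] sat 49.0 rgb [84. 42. 93.]
big1 top 0.49 [ 0.582 -0.397] knob [ 0.585 -0.386] sat 6.0 rgb [144. 136. 133.]
big1 side 0.87 [ 0.322 -0.349] knob None sat 38.0 rgb [81. 44. 82.]
big1 side 0.85 [ 0.547 -0.552] knob [ 0.528 -0.553] sat 52.0 rgb [87. 53. 35.]
big1 side 0.68 [ 0.51  -0.465] knob [ 0.507 -0.461] sat 19.0 rgb [156. 142. 137.]
big1 side 0.67 [ 0.587 -0.385] knob [ 0.583 -0.384] sat 19.0 rgb [158. 144. 138.]
big1 side 0.61 [0.621 0.491] knob None sat 70.0 rgb [121.  76.  50.]
big1 side 0.53 [ 0.593 -0.28 ] knob [ 0.592 -0.291] sat 16.0 rgb [166. 163. 157.]
big1 side 0.52 [ 0.403 -0.387] knob [ 0.41  -0.391] sat 16.0 rgb [186. 176. 170.]
small top 0.42 [ 0.52  -0.292] knob [ 0.509 -0.294] sat 67.0 rgb [121.  38.  34.]
small side 0.55 [ 0.504 -0.303] knob [ 0.507 -0.293] sat 85.0 rgb [129.  49.  39.]
small side 0.4 [ 0.405 -0.385] knob [ 0.41  -0.391] sat 16.0 rgb [188. 177. 171.]
```

>>> move_arm:
  commands:
    - [0,0,-0.0435,0,0,0]
    - [0,0,-0.0435,0,0,0]
    - [0.006,-0.0465,0.003,0,0,0]
    - [0.006,-0.0465,0.003,0,0,0]
    - [0.006,-0.0465,0.003,0,0,0]

```text
time: 13.55
position: [0.6374, -0.012, 0.3515]
ee_rot: [0.051, 3.14, -0.0]
ft_force: [0.5, -0.9, -0.6]
grip_width: 0.997
```

>>> move_arm:
  commands:
    - [0.006,-0.0465,0.003,0,0,0]
    - [0.006,-0.0465,0.003,0,0,0]
    - [0.006,-0.0465,0.003,0,0,0]
    - [0.006,-0.0465,0.003,0,0,0]
    - [0.006,-0.0465,0.003,0,0,0]
  hand: 60

```text
time: 14.05
position: [0.5994, -0.2441, 0.3361]
ee_rot: [0.053, 3.141, 0.0]
ft_force: [0.3, -0.1, 0.0]
grip_width: 0.599
```

>>> move_arm:
  commands:
    - [0.006,-0.0465,0.003,0,0,0]
    - [0,0,0,0,0,0]
    - [0,0,0,0,0,0]

```text
time: 14.35
position: [0.592, -0.2895, 0.3327]
ee_rot: [-0.057, -3.141, -0.001]
ft_force: [1.0, -0.3, -1.1]
grip_width: 0.604
```

Run:
```python
from h import *
st();plan([(.593,-.291,.26,3.12),(.593,-.291,.193,3.12)])
```

```text
t 14.35 p [ 0.592  -0.2895  0.3327] psi 3.1054 tilt [-0.0003  0.0009] F [ 0.95 -0.34 -1.14] M [0.037 0.04  0.052] g 0.604
(0.593, -0.291, 0.26, 3.12)
   [[-0.0005, -0.0008, 0.0363, 0.0, -0.0, -0.007], [-0.0005, -0.0007, 0.0364, 0.0, -0.0, -0.007]]
(0.593, -0.291, 0.193, 3.12)
   [[-0.0, -0.0, 0.0335, 0.0, -0.0, -0.0], [-0.0001, -0.0001, 0.0335, 0.0, -0.0, -0.0]]
```

>>> move_arm:
  commands:
    - [-0.001,-0.0015,0.045,0,0,0]
    - [0,0,0.045,0,0,0]
    - [0,0,0.035,0,0,0]
    - [0,0,0.0147,0,0,0]
    - [0,0,0,0,0,0]

```text
time: 14.85
position: [0.5933, -0.2885, 0.1914]
ee_rot: [-0.05, -3.137, -0.003]
ft_force: [-0.0, 0.1, 0.1]
grip_width: 0.603
```

>>> move_arm:
  commands:
    - [0,0,0,0,0,0]
    - [0,0,0,0,0,0]
    - [0,0,0,0,0,0]
    - [0,0,0,0,0,0]
    - [0,0,0,0,0,0]
  hand: 0
  grip_force: 40

```text
time: 15.35
position: [0.5943, -0.2904, 0.1958]
ee_rot: [0.053, 3.136, -0.002]
ft_force: [0.8, 1.0, 6.5]
grip_width: 0.27
```

>>> move_arm:
  commands:
    - [0,0,-0.02,0,0,0]
    - [0,0,-0.045,0,0,0]
    - [0,0,-0.045,0,0,0]
    - [0,0,-0.045,0,0,0]
    - [0,0,0,0,0,0]

```text
time: 15.85
position: [0.5943, -0.2908, 0.3567]
ee_rot: [0.053, 3.127, -0.011]
ft_force: [1.2, -0.9, -0.1]
grip_width: 0.263
```

Run:
```python
from h import *
feel(3);plan([(.695,-.108,.345,3.12),(.695,-.108,.281,3.12)]);find()
```

```text
t 16.0 p [ 0.5928 -0.29    0.348 ] psi 3.1076 tilt [-0.0009  0.0005] F [ 0.09  0.62 -2.19] M [-0.025 -0.015 -0.047] g 0.266
tool F [-0.057  0.129  1.656] M [0.0294 0.0049 0.019 ] rx -0.003
(0.695, -0.108, 0.345, 3.12)
   [[-0.0192, 0.0371, 0.0006, 0.0, -0.0, -0.002], [-0.0192, 0.037, 0.0006, 0.0, -0.0, -0.002], [-0.0194, 0.037, 0.0006, 0.0, -0.0, -0.002], [-0.0194, 0.037, 0.0006, 0.0, -0.0, -0.002], [-0.0195, 0.0369, 0.0006, 0.0, -0.0, -0.002]]
(0.695, -0.108, 0.281, 3.12)
   [[-0.0, -0.0, 0.032, 0.0, -0.0, -0.001], [-0.0, -0.0001, 0.032, 0.0, -0.0, -0.001]]
big1 top 0.48 [ 0.362 -0.483] knob None sat 23.0 rgb [115. 113.  92.]
big1 top 0.45 [ 0.611 -0.339] knob [ 0.623 -0.326] sat 15.0 rgb [84. 88. 71.]
big1 side 0.88 [ 0.409 -0.401] knob [ 0.41  -0.391] sat 19.0 rgb [159. 145. 139.]
big1 side 0.8 [ 0.547 -0.559] knob [ 0.528 -0.557] sat 50.0 rgb [82. 51. 32.]
big1 side 0.75 [ 0.318 -0.348] knob None sat 58.0 rgb [114.  61. 119.]
big1 side 0.73 [ 0.36  -0.481] knob [ 0.342 -0.482] sat 54.0 rgb [87. 53. 33.]
big1 side 0.68 [ 0.51  -0.454] knob [ 0.508 -0.461] sat 17.0 rgb [159. 146. 141.]
big1 side 0.59 [ 0.714 -0.208] knob [ 0.722 -0.207] sat 18.0 rgb [143. 129. 124.]
big1 side 0.57 [ 0.568 -0.402] knob [ 0.556 -0.4  ] sat 20.0 rgb [144. 130. 124.]
small top 0.65 [ 0.522 -0.288] knob [ 0.507 -0.292] sat 90.0 rgb [178.  82.  61.]
small side 0.62 [ 0.516 -0.297] knob [ 0.507 -0.293] sat 93.0 rgb [146.  54.  42.]
small side 0.37 [ 0.722 -0.025] knob None sat 6.0 rgb [207. 207. 201.]
```

>>> move_arm:
  commands:
    - [-0.019,0.037,0,0,0,0]
    - [-0.0195,0.037,0,0,0,0]
    - [-0.0195,0.037,0,0,0,0]
    - [-0.0195,0.037,0,0,0,0]
    - [-0.0195,0.037,0,0,0,0]

```text
time: 16.9
position: [0.6973, -0.107, 0.3481]
ee_rot: [-0.053, -3.141, -0.0]
ft_force: [0.0, -0.6, -1.2]
grip_width: 0.264
```

>>> move_arm:
  commands:
    - [-0.002,0,0,0,0,0]
    - [0,0,0.035,0,0,0]
    - [0,0,0.024,0,0,0]
    - [0,0,0.006,0,0,0]
    - [0,0,0,0,0,0]

```text
time: 17.4
position: [0.6983, -0.1091, 0.2823]
ee_rot: [-0.054, -3.139, -0.0]
ft_force: [-0.1, -1.1, -1.0]
grip_width: 0.265
```

Run:
```python
from h import *
feel(3);snap('side','s6.png',(260,80,460,230),4)
```

```text
t 17.55 p [ 0.6991 -0.1091  0.2851] psi 3.1074 tilt [ 0.0033 -0.0006] F [ 0.01 -0.25 -0.03] M [-0.003  0.03   0.003] g 0.265
tool F [-0.347  0.005  0.398] M [-0.0181  0.0011 -0.0189] rx -0.0028
```

View pics/s6.png

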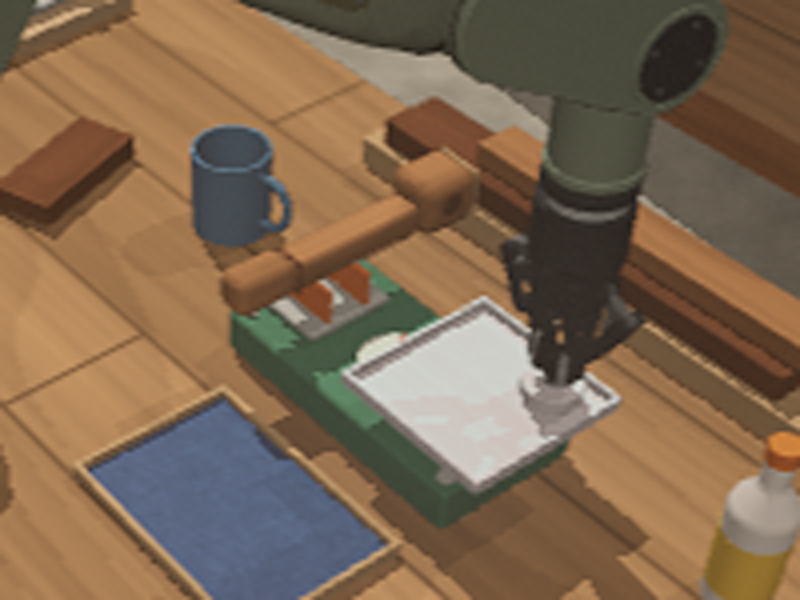

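The weight is in the pan's far right corner and just touching the floor. Releasing it.

>>> move_arm:
  commands:
    - [0,0,0,0,0,0]
    - [0,0,0,0,0,0]
    - [0,0,0,0,0,0]
    - [0,0,-0.02,0,0,0]
    - [0,0,-0.045,0,0,0]
  hand: 60

```text
time: 18.1
position: [0.6978, -0.1084, 0.3445]
ee_rot: [-0.053, -3.131, -0.002]
ft_force: [1.3, 0.5, 0.2]
grip_width: 0.598
```

Run:
```python
from h import *
st();find();plan([(.556,-.40,.345,3.12),(.556,-.40,.193,3.12)])
```

```text
t 18.1 p [ 0.6978 -0.1084  0.3445] psi 3.1078 tilt [-0.0096  0.0017] F [1.27 0.54 0.19] M [ 0.005 -0.03   0.029] g 0.598
big1 top 0.78 [ 0.507 -0.463] knob [ 0.509 -0.462] sat 15.0 rgb [143. 132. 128.]
big1 top 0.76 [ 0.412 -0.402] knob [ 0.412 -0.393] sat 4.0 rgb [109. 108. 103.]
big1 top 0.69 [ 0.561 -0.406] knob [ 0.558 -0.402] sat 5.0 rgb [120. 111. 107.]
big1 top 0.64 [ 0.543 -0.547] knob [ 0.54  -0.542] sat 47.0 rgb [74. 44. 25.]
big1 top 0.55 [ 0.325 -0.355] knob None sat 75.0 rgb [131.  67. 142.]
big1 top 0.46 [ 0.353 -0.483] knob [ 0.355 -0.472] sat 49.0 rgb [78. 47. 28.]
big1 top 0.45 [ 0.728 -0.123] knob [ 0.743 -0.128] sat 24.0 rgb [140. 144. 119.]
big1 side 0.88 [ 0.358 -0.476] knob [ 0.344 -0.48 ] sat 47.0 rgb [75. 45. 28.]
big1 side 0.87 [ 0.541 -0.562] knob [ 0.528 -0.555] sat 51.0 rgb [83. 50. 31.]
big1 side 0.7 [ 0.41  -0.383] knob [ 0.41  -0.391] sat 16.0 rgb [180. 175. 169.]
big1 side 0.7 [ 0.557 -0.406] knob [ 0.557 -0.4  ] sat 19.0 rgb [154. 140. 134.]
big1 side 0.64 [0.467 0.022] knob None sat 39.0 rgb [ 90. 102. 129.]
big1 side 0.6 [ 0.775 -0.053] knob [ 0.773 -0.052] sat 15.0 rgb [157. 143. 138.]
big1 side 0.56 [ 0.324 -0.353] knob None sat 43.0 rgb [92. 49. 92.]
small top 0.67 [ 0.519 -0.299] knob [ 0.51  -0.294] sat 90.0 rgb [176.  56.  50.]
small side 0.44 [ 0.514 -0.303] knob [ 0.507 -0.293] sat 92.0 rgb [136.  57.  46.]
(0.556, -0.4, 0.345, 3.12)
   [[0.0189, -0.0423, 0.0003, 0.0, -0.0, -0.002], [0.019, -0.0423, 0.0003, 0.0, -0.0, -0.002], [0.0191, -0.0422, 0.0003, 0.0, -0.0, -0.002], [0.0192, -0.0422, 0.0002, 0.0, -0.0, -0.002], [0.0192, -0.0421, 0.0003, 0.0, -0.0, -0.002]]
   [[0.0193, -0.0422, 0.0003, 0.0, -0.0, -0.002], [0.0195, -0.042, 0.0003, 0.0, -0.0, -0.002]]
(0.556, -0.4, 0.193, 3.12)
   [[-0.0001, -0.0, 0.038, 0.0, -0.001, 0.0], [-0.0001, -0.0001, 0.038, 0.0, -0.001, 0.0], [-0.0, 0.0, 0.038, 0.0, -0.001, 0.0], [-0.0, -0.0, 0.038, 0.0, -0.001, 0.0]]
```

>>> move_arm:
  commands:
    - [0.019,-0.0425,0,0,0,0]
    - [0.019,-0.0425,0,0,0,0]
    - [0.019,-0.0425,0,0,0,0]
    - [0.019,-0.0425,0,0,0,0]
    - [0.019,-0.0425,0,0,0,0]

```text
time: 19.0
position: [0.5954, -0.3191, 0.3471]
ee_rot: [-0.053, -3.139, -0.002]
ft_force: [0.1, -0.3, -0.3]
grip_width: 0.601
```

>>> move_arm:
  commands:
    - [0.019,-0.0425,0,0,0,0]
    - [0.018,-0.0425,0,0,0,0]
    - [0,0,0.03,0,0,0]
    - [0,0,0,0,0,0]
    - [0,0,0,0,0,0]

```text
time: 19.5
position: [0.5566, -0.4011, 0.317]
ee_rot: [-0.053, -3.139, -0.004]
ft_force: [-0.3, -0.4, 0.4]
grip_width: 0.602
```

Run:
```python
from h import *
st();plan([(.557,-.401,.195,3.107)])
```

```text
t 19.5 p [ 0.5566 -0.4011  0.317 ] psi 3.108 tilt [-0.0024  0.0024] F [-0.34 -0.44  0.38] M [ 0.037 -0.03   0.054] g 0.602
(0.557, -0.401, 0.195, 3.107)
   [[-0.0002, -0.0001, 0.0407, 0.001, -0.001, 0.0], [-0.0002, 0.0, 0.0406, 0.001, -0.001, 0.0], [-0.0002, 0.0, 0.0407, 0.001, -0.001, 0.0]]
```

>>> move_arm:
  commands:
    - [0,0,0.041,0,0,0]
    - [0,0,0.041,0,0,0]
    - [0,0,0.03,0,0,0]
    - [0,0,0.01,0,0,0]
    - [0,0,0,0,0,0]

```text
time: 20.0
position: [0.5573, -0.4006, 0.1958]
ee_rot: [-0.051, -3.14, -0.002]
ft_force: [-0.3, -0.6, -0.8]
grip_width: 0.601
```

>>> move_arm:
  commands:
    - [0,0,0,0,0,0]
    - [0,0,0,0,0,0]
    - [0,0,0,0,0,0]
    - [0,0,0,0,0,0]
    - [0,0,0,0,0,0]
  hand: 0

```text
time: 20.5
position: [0.5574, -0.4019, 0.199]
ee_rot: [0.053, 3.137, -0.004]
ft_force: [1.2, 0.4, 6.1]
grip_width: 0.264
```

>>> move_arm:
  commands:
    - [0,0,-0.02,0,0,0]
    - [0,0,-0.045,0,0,0]
    - [0,0,-0.045,0,0,0]
    - [0,0,-0.045,0,0,0]
    - [0,0,0,0,0,0]

```text
time: 21.0
position: [0.5574, -0.4022, 0.3601]
ee_rot: [0.053, 3.128, -0.014]
ft_force: [0.3, -1.0, -1.6]
grip_width: 0.263
```

>>> move_arm:
  commands:
    - [-0.014,0.0413,0,0,0,0]
    - [-0.014,0.0413,0,0,0,0]
    - [-0.014,0.0413,0,0,0,0]
    - [-0.014,0.0413,0,0,0,0]
    - [-0.014,0.0413,0,0,0,0]

```text
time: 21.5
position: [0.6336, -0.1958, 0.3509]
ee_rot: [-0.054, -3.14, -0.0]
ft_force: [1.1, -0.4, 0.6]
grip_width: 0.266
```

>>> move_arm:
  commands:
    - [-0.0143,0.0413,0,0,0,0]
    - [-0.0143,0.0413,0,0,0,0]
    - [-0.0143,0.0413,0,0,0,0]
    - [-0.0143,0.0413,0,0,0,0]
    - [0,0,0,0,0,0]

```text
time: 22.0
position: [0.6974, -0.029, 0.3505]
ee_rot: [0.044, 3.141, 0.004]
ft_force: [-0.7, -1.0, -0.3]
grip_width: 0.26
```

Run:
```python
from h import *
feel(3);plan([(.697,-.034,.285,3.107)])
```

```text
t 22.15 p [ 0.696  -0.0343  0.3507] psi 3.1084 tilt [-0.0013 -0.0005] F [ 0.4   0.02 -0.43] M [-0.035  0.052 -0.018] g 0.262
tool F [0.284 0.021 0.802] M [0.026  0.0071 0.0067] rx -0.0088
(0.697, -0.034, 0.285, 3.107)
   [[-0.0005, 0.0002, 0.0329, -0.0, -0.001, 0.001], [-0.0005, 0.0002, 0.0328, -0.0, -0.001, 0.001]]
```

>>> move_arm:
  commands:
    - [-0.001,0,0.033,0,0,0]
    - [0,0,0.028,0,0,0]
    - [0,0,0.006,0,0,0]
    - [0,0,0,0,0,0]
    - [0,0,0,0,0,0]

```text
time: 22.65
position: [0.6976, -0.0352, 0.2858]
ee_rot: [0.055, 3.139, -0.0]
ft_force: [-0.1, -0.5, -1.3]
grip_width: 0.264
```

>>> move_arm:
  commands:
    - [0,0,0,0,0,0]
    - [0,0,0,0,0,0]
    - [0,0,0,0,0,0]
    - [0,0,-0.02,0,0,0]
    - [0,0,-0.045,0,0,0]
  hand: 60

```text
time: 23.15
position: [0.6965, -0.0341, 0.3458]
ee_rot: [-0.053, -3.132, -0.001]
ft_force: [0.9, -0.4, -0.2]
grip_width: 0.598
```

>>> move_arm:
  commands:
    - [0.0174,-0.0434,0,0,0,0]
    - [0.0174,-0.0434,0,0,0,0]
    - [0.0174,-0.0434,0,0,0,0]
    - [0.0174,-0.0434,0,0,0,0]
    - [0.0174,-0.0434,0,0,0,0]

```text
time: 23.65
position: [0.6021, -0.2496, 0.35]
ee_rot: [0.052, 3.14, -0.001]
ft_force: [0.5, -0.3, -0.1]
grip_width: 0.601
```

Run:
```python
from h import *
find();st();plan([(.508,-.462,.32,3.107),(.508,-.462,.195,3.107)]);snap('side','s7.png',(300,100,500,250),4)
```

```text
big1 top 0.79 [ 0.544 -0.548] knob [ 0.535 -0.545] sat 50.0 rgb [77. 47. 29.]
big1 top 0.63 [ 0.361 -0.489] knob None sat 78.0 rgb [124.  76.  45.]
big1 top 0.62 [ 0.72  -0.123] knob [ 0.722 -0.12 ] sat 5.0 rgb [155. 146. 142.]
big1 side 0.86 [ 0.418 -0.388] knob [ 0.411 -0.39 ] sat 20.0 rgb [144. 132. 127.]
big1 side 0.83 [ 0.508 -0.458] knob [ 0.508 -0.461] sat 17.0 rgb [160. 146. 140.]
big1 side 0.77 [ 0.544 -0.562] knob [ 0.528 -0.557] sat 53.0 rgb [86. 52. 33.]
big1 side 0.67 [0.336 0.241] knob None sat 62.0 rgb [95. 59. 33.]
big1 side 0.59 [ 0.327 -0.351] knob None sat 43.0 rgb [95. 52. 95.]
big1 side 0.58 [ 0.357 -0.482] knob [ 0.343 -0.483] sat 53.0 rgb [87. 53. 32.]
big1 side 0.57 [0.772 0.018] knob [0.771 0.029] sat 16.0 rgb [155. 141. 136.]
big1 side 0.56 [ 0.771 -0.044] knob [ 0.781 -0.052] sat 15.0 rgb [159. 146. 141.]
small side 0.61 [ 0.517 -0.289] knob [ 0.507 -0.293] sat 107.0 rgb [146.  52.  41.]
t 24.05 p [ 0.6036 -0.2468  0.3494] psi 3.1098 tilt [0.0002 0.0003] F [-0.41 -0.62 -0.28] M [0.052 0.003 0.004] g 0.603
(0.508, -0.462, 0.32, 3.107)
   [[0.0177, -0.0436, 0.0059, 0.0, 0.0, 0.001], [0.0178, -0.0437, 0.0058, 0.0, 0.0, 0.001], [0.0176, -0.0436, 0.0059, 0.0, 0.0, 0.001], [0.0176, -0.0437, 0.0058, 0.0, 0.0, 0.001], [0.0176, -0.0437, 0.0059, 0.0, 0.0, 0.001]]
(0.508, -0.462, 0.195, 3.107)
   [[0.0, -0.0, 0.0417, 0.0, 0.0, -0.001], [0.0, -0.0, 0.0416, 0.0, 0.0, -0.001], [0.0, -0.0, 0.0417, 0.0, 0.0, -0.001]]
```

View pics/s7.png

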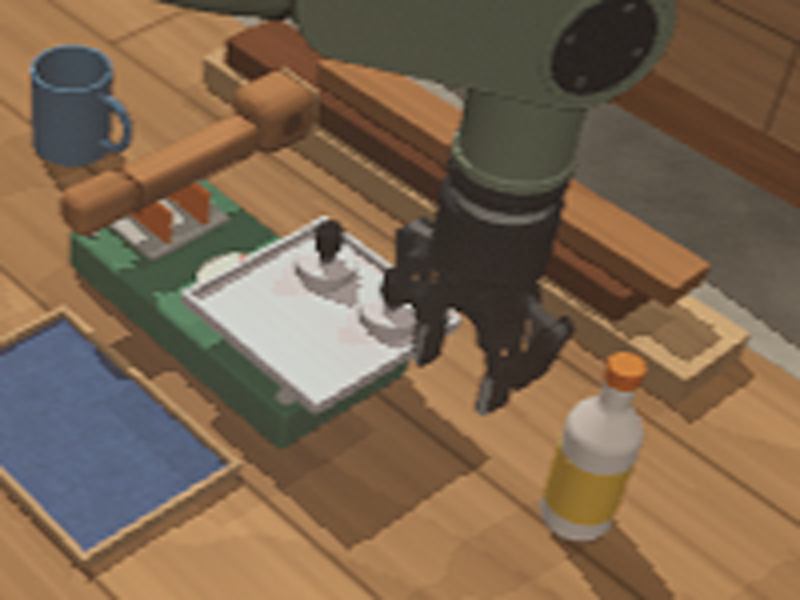

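Two weights sit upright in the pan at about (325,265) and (385,310), and the leg is still on its rests. Next is weight c.

>>> move_arm:
  commands:
    - [0.0177,-0.0437,0.006,0,0,0]
    - [0.0177,-0.0437,0.006,0,0,0]
    - [0.0177,-0.0437,0.006,0,0,0]
    - [0.0177,-0.0437,0.006,0,0,0]
    - [0.0177,-0.0437,0.006,0,0,0]

```text
time: 24.6
position: [0.5072, -0.4642, 0.3191]
ee_rot: [0.05, 3.141, 0.0]
ft_force: [0.7, -0.0, 1.2]
grip_width: 0.601
```

>>> move_arm:
  commands:
    - [0,0,0.042,0,0,0]
    - [0,0,0.042,0,0,0]
    - [0,0,0.03,0,0,0]
    - [0,0,0.011,0,0,0]
    - [0,0,0,0,0,0]

```text
time: 25.1
position: [0.5076, -0.4627, 0.1927]
ee_rot: [-0.051, -3.139, -0.004]
ft_force: [-1.1, 0.4, 0.2]
grip_width: 0.603
```

>>> move_arm:
  commands:
    - [0,0,0,0,0,0]
    - [0,0,0,0,0,0]
    - [0,0,0,0,0,0]
    - [0,0,0,0,0,0]
    - [0,0,0,0,0,0]
  hand: 0

```text
time: 25.6
position: [0.508, -0.464, 0.1968]
ee_rot: [0.053, 3.137, -0.004]
ft_force: [1.0, 1.1, 6.1]
grip_width: 0.266
```

>>> move_arm:
  commands:
    - [0,0,-0.02,0,0,0]
    - [0,0,-0.045,0,0,0]
    - [0,0,-0.045,0,0,0]
    - [0,0,-0.045,0,0,0]
    - [0,0,0,0,0,0]

```text
time: 26.1
position: [0.5079, -0.4644, 0.3579]
ee_rot: [0.053, 3.13, -0.016]
ft_force: [1.2, -0.4, 0.2]
grip_width: 0.266
```

>>> move_arm:
  commands:
    - [-0.0126,0.0447,0,0,0,0]
    - [-0.0126,0.0447,0,0,0,0]
    - [-0.0126,0.0447,0,0,0,0]
    - [-0.0126,0.0447,0,0,0,0]
    - [-0.0126,0.0447,0,0,0,0]

```text
time: 26.6
position: [0.5776, -0.2406, 0.3488]
ee_rot: [-0.054, -3.14, -0.001]
ft_force: [0.7, 0.5, -1.3]
grip_width: 0.265
```

>>> move_arm:
  commands:
    - [-0.0126,0.0447,0,0,0,0]
    - [-0.0126,0.0447,0,0,0,0]
    - [-0.0126,0.0447,0,0,0,0]
    - [0,0,0,0,0,0]
    - [0,0,0,0,0,0]

```text
time: 27.1
position: [0.6199, -0.1085, 0.3488]
ee_rot: [-0.049, -3.14, 0.001]
ft_force: [0.2, -0.2, -0.6]
grip_width: 0.264
```

Run:
```python
from h import *
feel(3);plan([(.622,-.108,.285,3.107)])
```

```text
t 27.25 p [ 0.6196 -0.1107  0.349 ] psi 3.1065 tilt [-0.0007 -0.0002] F [ 0.81 -0.49 -1.22] M [-0.006 -0.018  0.042] g 0.263
tool F [-0.659 -0.04   0.819] M [ 0.0249 -0.0096 -0.0168] rx 0.0118
(0.622, -0.108, 0.285, 3.107)
   [[-0.0012, 0.0014, 0.032, -0.0, -0.0, -0.0], [-0.0012, 0.0014, 0.032, -0.0, -0.0, -0.0]]
```

>>> move_arm:
  commands:
    - [-0.0024,0.0028,0.03,0,0,0]
    - [0,0,0.03,0,0,0]
    - [0,0,0.008,0,0,0]
    - [0,0,0.004,0,0,0]
    - [0,0,0.003,0,0,0]

```text
time: 27.75
position: [0.6227, -0.1077, 0.2752]
ee_rot: [0.055, 3.14, -0.001]
ft_force: [-0.6, -0.7, 0.2]
grip_width: 0.265
```

>>> move_arm:
  commands:
    - [0,0,0,0,0,0]
    - [0,0,0,0,0,0]
    - [0,0,0,0,0,0]
    - [0,0,0,0,0,0]
    - [0,0,0,0,0,0]

```text
time: 28.25
position: [0.6227, -0.1069, 0.2747]
ee_rot: [0.053, 3.14, -0.0]
ft_force: [0.6, 0.3, 0.8]
grip_width: 0.27
```

Run:
```python
from h import *
feel(3)
```

```text
t 28.4 p [ 0.6226 -0.1068  0.2744] psi 3.1078 tilt [0.0005 0.0001] F [ 0.96 -0.34  1.18] M [-0.103 -0.079 -0.02 ] g 0.268
tool F [-0.573 -0.39  -0.206] M [ 0.0422 -0.09    0.0002] rx -0.4374
```

>>> move_arm:
  commands:
    - [0,0,0,0,0,0]
    - [0,0,0,0,0,0]
    - [0,0,0,0,0,0]
    - [0,0,-0.02,0,0,0]
    - [0,0,-0.045,0,0,0]
  hand: 60

```text
time: 28.9
position: [0.6215, -0.1067, 0.3359]
ee_rot: [-0.053, -3.132, -0.003]
ft_force: [0.6, -0.7, -0.2]
grip_width: 0.593
```

>>> move_arm:
  commands:
    - [0.0184,-0.03,0,0,0,0]
    - [0.0184,-0.034,0,0,0,0]
    - [0.018,-0.034,0,0,0,0]
    - [0.018,-0.034,0,0,0,0]
    - [0.018,-0.034,0,0,0,0]

```text
time: 29.4
position: [0.5252, -0.2708, 0.3394]
ee_rot: [0.053, 3.141, 0.0]
ft_force: [-0.2, 0.7, -0.1]
grip_width: 0.601
```

>>> move_arm:
  commands:
    - [0,-0.015,0,0,0,0]
    - [0,0,0,0,0,0]
    - [0,0,0,0,0,0]
    - [0,0,0,0,0,0]
    - [0,0,0,0,0,0]

```text
time: 29.9
position: [0.5263, -0.2835, 0.3392]
ee_rot: [-0.05, -3.141, -0.001]
ft_force: [0.3, -0.0, -0.2]
grip_width: 0.599
```

Run:
```python
from h import *
st();a=cams.get_image('top')[120:180,270:390];b=cams.get_image('side')[135:215,310:420]
cv2.imwrite('pics/p1.png',np.vstack([cv2.resize(a,(600,300),interpolation=2),cv2.resize(b,(600,300) if 0 else (412,300),interpolation=2)[:, :].repeat(1,1) if 0 else cv2.copyMakeBorder(cv2.resize(b,(412,300),interpolation=2),0,0,0,188,0)])[:,:,::-1])
```

```text
t 29.9 p [ 0.5263 -0.2835  0.3392] psi 3.1096 tilt [-0.0001  0.0005] F [ 0.32 -0.01 -0.2 ] M [0.012 0.011 0.017] g 0.599
```

View pics/p1.png

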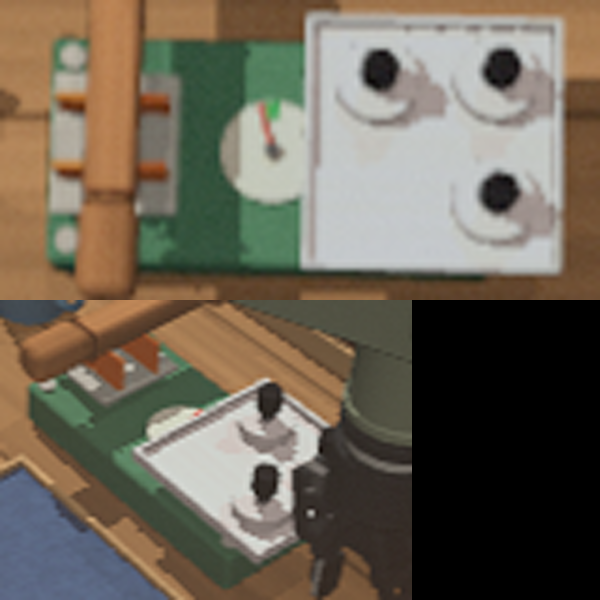

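The pointer tilts about 0.25 rad toward the leg, so roughly 60 g is missing. The small weight goes on the pan and the last big weight goes into the tray.

>>> move_arm:
  commands:
    - [0.018,-0.01,0.035,0,0,0]
    - [0,0,0.042,0,0,0]
    - [0,0,0.04,0,0,0]
    - [0,0,0.018,0,0,0]
    - [0,0,0.009,0,0,0]

```text
time: 30.5
position: [0.507, -0.2933, 0.1931]
ee_rot: [-0.052, -3.138, -0.003]
ft_force: [-0.4, 0.1, 0.2]
grip_width: 0.602
```

>>> move_arm:
  commands:
    - [0,0,0,0,0,0]
    - [0,0,0,0,0,0]
    - [0,0,0,0,0,0]
    - [0,0,0,0,0,0]
    - [0,0,0,0,0,0]
  hand: 0

```text
time: 31.0
position: [0.5077, -0.2943, 0.1965]
ee_rot: [0.053, 3.139, -0.002]
ft_force: [-0.1, 0.1, 3.8]
grip_width: 0.216
```

>>> move_arm:
  commands:
    - [0,0,-0.02,0,0,0]
    - [0,0,-0.045,0,0,0]
    - [0,0,-0.045,0,0,0]
    - [0,0,-0.045,0,0,0]
    - [0,0,0,0,0,0]

```text
time: 31.5
position: [0.5084, -0.2948, 0.3576]
ee_rot: [0.053, 3.129, -0.011]
ft_force: [0.1, -0.9, 0.6]
grip_width: 0.218
```

Run:
```python
from h import *
feel(2);plan([(.621,-.034,.35,3.107)]);find()
```

```text
t 31.6 p [ 0.5071 -0.294   0.3516] psi 3.1077 tilt [ 0.0023 -0.0013] F [ 0.07 -0.35 -0.54] M [-0.003  0.025 -0.02 ] g 0.215
tool F [0.445 0.057 0.857] M [-0.0272  0.0206  0.0132] rx -0.0241
(0.621, -0.034, 0.35, 3.107)
   [[-0.0175, 0.044, 0.0003, -0.0, 0.0, 0.0], [-0.0175, 0.0439, 0.0002, -0.0, 0.0, 0.0], [-0.0175, 0.044, 0.0003, -0.0, 0.0, 0.0], [-0.0175, 0.0439, 0.0002, -0.0, 0.0, 0.0], [-0.0175, 0.044, 0.0003, -0.0, 0.0, 0.0]]
   [[-0.0175, 0.044, 0.0002, -0.0, 0.0, 0.0]]
big1 top 0.73 [ 0.647 -0.12 ] knob [ 0.638 -0.117] sat 4.0 rgb [122. 118. 112.]
big1 top 0.67 [ 0.715 -0.118] knob [ 0.719 -0.119] sat 5.0 rgb [176. 176. 170.]
big1 top 0.51 [ 0.717 -0.038] knob [ 0.718 -0.04 ] sat 5.0 rgb [169. 167. 161.]
big1 top 0.23 [0.464 0.009] knob None sat 48.0 rgb [ 76.  95. 124.]
big1 side 0.75 [ 0.328 -0.35 ] knob None sat 43.0 rgb [96. 53. 95.]
big1 side 0.74 [ 0.678 -0.057] knob [ 0.681 -0.058] sat 17.0 rgb [156. 144. 138.]
big1 side 0.62 [ 0.356 -0.476] knob [ 0.344 -0.48 ] sat 55.0 rgb [87. 54. 33.]
big1 side 0.58 [ 0.539 -0.558] knob [ 0.526 -0.554] sat 55.0 rgb [88. 54. 34.]
big1 side 0.56 [ 0.766 -0.057] knob [ 0.767 -0.064] sat 11.0 rgb [60. 55. 53.]
big1 side 0.55 [ 0.414 -0.389] knob [ 0.41  -0.391] sat 20.0 rgb [158. 143. 137.]
big1 side 0.51 [0.771 0.021] knob [0.765 0.022] sat 15.0 rgb [156. 144. 138.]
small top 0.46 [ 0.522 -0.344] knob [ 0.529 -0.339] sat 5.0 rgb [35. 31. 30.]
small side 0.72 [ 0.624 -0.222] knob [ 0.63  -0.218] sat 85.0 rgb [123.  48.  38.]
```

>>> move_arm:
  commands:
    - [-0.0175,0.044,0,0,0,0]
    - [-0.0175,0.044,0,0,0,0]
    - [-0.0175,0.044,0,0,0,0]
    - [-0.0175,0.044,0,0,0,0]
    - [-0.0175,0.044,0,0,0,0]

```text
time: 32.5
position: [0.6027, -0.0754, 0.35]
ee_rot: [-0.053, -3.141, -0.0]
ft_force: [1.0, -0.3, -1.0]
grip_width: 0.217
```

>>> move_arm:
  commands:
    - [-0.0175,0.044,0,0,0,0]
    - [0,0,0.035,0,0,0]
    - [0,0,0.025,0,0,0]
    - [0,0,0.012,0,0,0]
    - [0,0,0.006,0,0,0]

```text
time: 33.0
position: [0.621, -0.0338, 0.2709]
ee_rot: [-0.053, -3.139, -0.001]
ft_force: [0.6, 0.0, 0.2]
grip_width: 0.218
```

>>> move_arm:
  commands:
    - [0,0,0.004,0,0,0]
    - [0,0,0,0,0,0]
    - [0,0,0,0,0,0]
    - [0,0,0,0,0,0]
    - [0,0,0,0,0,0]

```text
time: 33.5
position: [0.6214, -0.034, 0.2691]
ee_rot: [0.053, 3.139, -0.0]
ft_force: [0.4, -0.1, 0.2]
grip_width: 0.216
```

Run:
```python
from h import *
feel(4)
```

```text
t 33.7 p [ 0.6212 -0.0338  0.2686] psi 3.1078 tilt [0.0007 0.    ] F [0.99 0.02 0.63] M [ 0.012 -0.05   0.034] g 0.218
tool F [-0.519  0.086 -0.236] M [ 0.034  -0.0463  0.0001] rx -0.196
```

>>> move_arm:
  commands:
    - [0,0,0,0,0,0]
    - [0,0,0,0,0,0]
    - [0,0,0,0,0,0]
    - [0,0,-0.02,0,0,0]
    - [0,0,-0.045,0,0,0]
  hand: 60

```text
time: 34.2
position: [0.6202, -0.0337, 0.3299]
ee_rot: [-0.053, -3.131, -0.001]
ft_force: [1.4, 0.3, -0.1]
grip_width: 0.599
```

>>> move_arm:
  commands:
    - [0.022,-0.0404,-0.005,0,0,0]
    - [0.022,-0.0404,0,0,0,0]
    - [0.022,-0.0404,0,0,0,0]
    - [0.022,-0.0404,0,0,0,0]
    - [0.022,-0.0404,0,0,0,0]

```text
time: 34.7
position: [0.5033, -0.2332, 0.3385]
ee_rot: [0.052, 3.141, -0.0]
ft_force: [0.3, -0.3, 0.0]
grip_width: 0.599
```

>>> move_arm:
  commands:
    - [0.022,-0.0404,0,0,0,0]
    - [0.022,-0.0404,0,0,0,0]
    - [0.022,-0.0404,0,0,0,0]
    - [0.022,-0.0404,0,0,0,0]
    - [0,0,0,0,0,0]

```text
time: 35.2
position: [0.4085, -0.3944, 0.3383]
ee_rot: [-0.062, -3.141, 0.003]
ft_force: [1.0, 0.8, 0.7]
grip_width: 0.598
```

Run:
```python
from h import *
a=cams.get_image('top')[120:180,270:390];cv2.imwrite('pics/p2.png',cv2.resize(a,(720,360),interpolation=2)[:,:,::-1])
find();st();plan([(.411,-.391,.26,3.107),(.411,-.391,.195,3.107)])
```

```text
big1 top 0.78 [ 0.544 -0.552] knob [ 0.534 -0.546] sat 73.0 rgb [117.  71.  42.]
big1 top 0.75 [ 0.412 -0.4  ] knob [ 0.412 -0.402] sat 4.0 rgb [66. 63. 60.]
big1 top 0.74 [ 0.71  -0.041] knob [ 0.717 -0.04 ] sat 6.0 rgb [171. 169. 165.]
big1 top 0.71 [ 0.64  -0.123] knob [ 0.636 -0.116] sat 5.0 rgb [111. 104. 100.]
big1 top 0.64 [ 0.318 -0.35 ] knob None sat 71.0 rgb [124.  64. 135.]
big1 top 0.49 [ 0.36  -0.482] knob [ 0.379 -0.476] sat 26.0 rgb [91. 81. 63.]
big1 top 0.48 [ 0.709 -0.119] knob [ 0.718 -0.119] sat 6.0 rgb [172. 172. 168.]
big1 side 0.92 [ 0.358 -0.482] knob [ 0.34  -0.481] sat 54.0 rgb [89. 53. 33.]
big1 side 0.85 [ 0.539 -0.554] knob [ 0.525 -0.553] sat 55.0 rgb [90. 55. 36.]
big1 side 0.8 [ 0.402 -0.398] knob [ 0.409 -0.392] sat 19.0 rgb [161. 147. 141.]
big1 side 0.66 [ 0.68  -0.063] knob [ 0.661 -0.072] sat 16.0 rgb [146. 135. 128.]
big1 side 0.6 [ 0.326 -0.35 ] knob None sat 44.0 rgb [98. 54. 97.]
small top 0.51 [ 0.641 -0.034] knob [ 0.636 -0.038] sat 56.0 rgb [149.  46.  41.]
small top 0.25 [0.677 0.129] knob None sat 96.0 rgb [164. 116.  80.]
small side 0.5 [0.694 0.015] knob None sat 15.0 rgb [84. 85. 70.]
t 35.65 p [ 0.4116 -0.3896  0.3383] psi 3.1096 tilt [0.0001 0.0001] F [0.01 0.56 0.3 ] M [ 0.005 -0.01   0.01 ] g 0.597
(0.411, -0.391, 0.26, 3.107)
   [[0.0003, -0.0007, 0.0392, 0.0, 0.0, 0.001], [0.0003, -0.0007, 0.0391, 0.0, 0.0, 0.001]]
(0.411, -0.391, 0.195, 3.107)
   [[0.0, 0.0, 0.0325, 0.0, 0.0, 0.0], [0.0, 0.0, 0.0325, 0.0, 0.0, 0.0]]
```

View pics/p2.png

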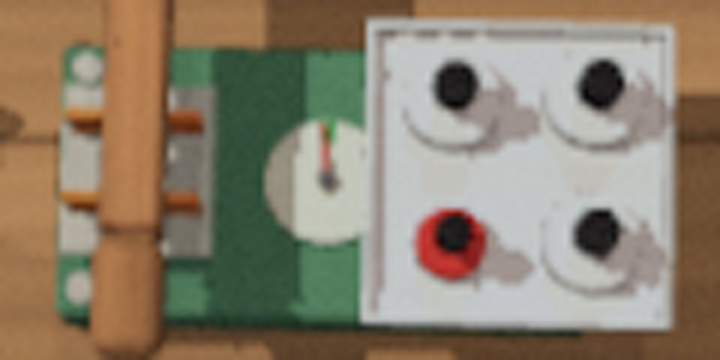

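>>> move_arm:
  commands:
    - [0,-0.001,0.042,0,0,0]
    - [0,0,0.042,0,0,0]
    - [0,0,0.04,0,0,0]
    - [0,0,0.0193,0,0,0]
    - [0,0,0,0,0,0]

```text
time: 36.15
position: [0.4105, -0.3902, 0.192]
ee_rot: [-0.051, -3.136, -0.008]
ft_force: [-0.1, 0.1, 0.5]
grip_width: 0.6
```

>>> move_arm:
  commands:
    - [0,0,0,0,0,0]
    - [0,0,0,0,0,0]
    - [0,0,0,0,0,0]
    - [0,0,0,0,0,0]
    - [0,0,0,0,0,0]
  hand: 0

```text
time: 36.65
position: [0.4115, -0.3919, 0.1967]
ee_rot: [0.053, 3.138, -0.004]
ft_force: [0.7, 1.3, 5.8]
grip_width: 0.26
```

```bash
cat > dial.py <<'E'
from h import *
ims=[cams.get_image('top').astype(float) for _ in range(4)];a=np.mean(ims,0)[136:164,312:334]
cv2.imwrite('pics/dial.png',cv2.resize(a.astype(np.uint8),None,fx=24,fy=20,interpolation=0)[:,:,::-1])
red=np.clip(a[:,:,0]-np.maximum(a[:,:,1],a[:,:,2])-12,0,None);grn=np.clip(a[:,:,1]-np.maximum(a[:,:,0],a[:,:,2])-15,0,None)
Y,X=np.mgrid[136:164,312:334]
for r in range(136,164):
    w=red[r-136,4:];g=grn[r-136,6:16]
    print(r,'red',round(w.sum()),round((w*X[0,4:]).sum()/max(w.sum(),1),2),'grn',np.round(g).astype(int))
E
python3 dial.py; python3 -c "
from h import *
st()"
```

```text
136 red 0 0.0 grn [ 7  8  6 16 17 18 18 17 18 17]
137 red 0 0.0 grn [ 7  7  7 16 19 19 18 18 18 18]
138 red 0 0.0 grn [ 8  7  8 18 18 18 18 19 18 18]
139 red 0 0.0 grn [ 6  7  8 17 16 18 21 22 17 17]
140 red 0 0.0 grn [ 7  4  4  0  0  0 12 39  6  3]
141 red 24 323.0 grn [ 6  0  0  0  0  0  0 46  0  0]
142 red 20 323.32 grn [ 0  0  0  0  0  0  0 40  0  0]
143 red 35 323.68 grn [ 0  0  0  0  0  0  0 14  0  0]
144 red 74 323.73 grn [0 0 0 0 0 0 0 0 0 0]
145 red 77 323.72 grn [0 0 0 0 0 0 0 0 0 0]
146 red 76 323.72 grn [0 0 0 0 0 0 0 0 0 0]
147 red 68 323.86 grn [0 0 0 0 0 0 0 0 0 0]
148 red 22 323.99 grn [0 0 0 0 0 0 0 0 0 0]
149 red 0 0.0 grn [0 0 0 0 0 0 0 0 0 0]
150 red 0 0.0 grn [0 0 0 0 0 0 0 0 0 0]
151 red 0 0.0 grn [0 0 0 0 0 0 0 0 0 0]
152 red 0 0.0 grn [0 0 0 0 0 0 0 0 0 0]
153 red 0 83.25 grn [0 0 0 0 0 0 0 0 0 0]
154 red 0 0.0 grn [0 0 0 0 0 0 0 0 0 0]
155 red 0 83.25 grn [0 0 0 0 0 0 0 0 0 0]
156 red 0 0.0 grn [0 0 0 0 0 0 0 0 0 0]
157 red 0 0.0 grn [0 0 0 0 0 0 0 0 0 0]
158 red 0 83.25 grn [0 0 0 0 0 0 0 0 0 0]
159 red 0 0.0 grn [4 0 0 0 0 0 0 0 0 0]
160 red 0 0.0 grn [ 5  6 12  8  1  0  0  0  0  6]
161 red 0 0.0 grn [ 6  6 15 18 17 18 15 14 16 16]
162 red 0 0.0 grn [ 7  7 16 18 18 17 18 17 18 18]
163 red 0 0.0 grn [ 7  8 16 18 18 17 18 17 18 18]
t 36.85 p [ 0.4115 -0.3919  0.1968] psi 3.1077 tilt [ 0.003  -0.0024] F [-0.12  1.1   6.67] M [ 0.163 -0.147  0.011] g 0.264
```

View pics/dial.png

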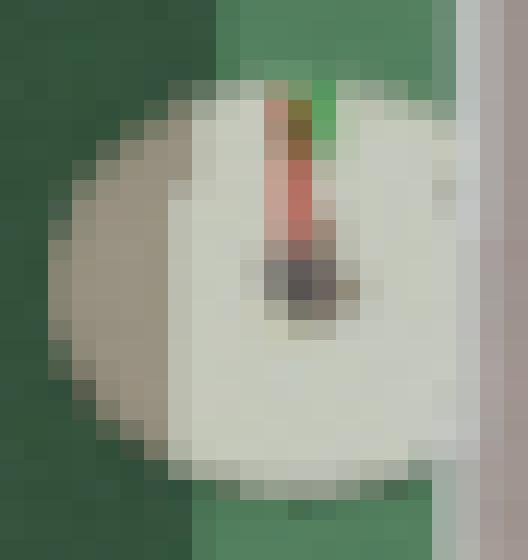

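Run:
```python
from h import *
b=cv2.imread('pics/t0.png')[:,:,::-1].astype(float);c=np.mean([cams.get_image('top').astype(float) for _ in range(6)],0)
for n,a in(('t0',b),('now',c)):
    red=np.clip(a[:,:,0]-a[:,:,2]-18,0,None)
    print(n)
    for r in range(140,149):
        w=a[r,318:330];x=np.arange(318,330);k=np.clip(w[:,0]-w[:,2]-14,0,None);d=np.clip(205-w[:,1],0,None)
        print(r,'R-B',np.round(w[:,0]-w[:,2]).astype(int),'G',np.round(w[:,1]).astype(int), 'c',round((k*x).sum()/max(k.sum(),1),2))
```

```text
t0
140 R-B [-9 -4 -4  2  5 -3 42 15  4  3 -1 -6] G [121 139 142 157 168 157 137 141 165 154 142 130] c 324.03
141 R-B [ -5   3   6   8  10   1 102  47  10  10   8   5] G [137 168 177 188 194 172 104 128 185 185 178 167] c 324.27
142 R-B [ 6 10 10  9 10  0 82 45 10  9  9  9] G [171 189 193 194 195 174 111 103 181 196 194 195] c 324.31
143 R-B [11 10 10 10 10  3 72 45 11  9  8  8] G [192 193 192 193 194 179 123 113 182 194 194 194] c 324.35
144 R-B [12  9 11 11 11 17 73 45 10  8  8  7] G [194 194 193 194 194 181 127 128 183 193 194 194] c 324.3
145 R-B [12 11 10 11 10 28 75 43 11  9  7  7] G [194 194 194 195 193 173 117 129 182 194 194 193] c 324.14
146 R-B [12 11 10 10  9 27 77 43  9  8  7  8] G [188 193 195 193 194 174 111 129 184 193 194 195] c 324.15
147 R-B [11 10  9 10  9 28 70 38 11  8  8  8] G [187 194 194 195 194 175 114 129 184 194 193 195] c 324.11
148 R-B [ 9  9  8  9  9 23 45 27 10  9 10  9] G [195 194 193 194 188 155 102 120 183 194 195 194] c 324.08
now
140 R-B [-9  1  0  4  6 26 16 -8  5  4 -1 -9] G [ 83  94 114 159 174 150 147 150 169 160 150 134] c 323.11
141 R-B [-1 14  8  9 10 53 59 -3 10 10  7  6] G [ 94 123 167 195 200 140 114 159 193 192 185 173] c 323.51
142 R-B [16 22 12  9  9 44 58 -2  9 10  9  8] G [124 143 190 201 201 143  92 161 195 200 201 200] c 323.02
143 R-B [22 24 12 10 10 41 66  9  8  9  8  8] G [143 145 189 200 200 154 101 168 196 200 201 201] c 322.69
144 R-B [23 23 12 11 10 50 80 16  9  8  8  8] G [144 146 191 200 200 160 109 181 199 200 201 201] c 322.93
145 R-B [23 16 11 10 10 47 81 19  9  8  8  8] G [145 168 194 201 201 161 112 186 201 201 201 201] c 323.18
146 R-B [23 11  9 11 10 46 79 24  9  8  8  8] G [146 190 201 202 201 160 113 170 196 200 201 201] c 323.36
147 R-B [23 12 10 10  9 40 69 34 11  8  8  8] G [146 190 200 201 201 160 114 139 190 200 200 200] c 323.47
148 R-B [24 11  9 10  9 25 38 25 10  9 10  8] G [147 190 201 200 194 146 106 130 189 200 201 201] c 322.94
```

>>> move_arm:
  commands:
    - [0,0,-0.02,0,0,0]
    - [0,0,-0.045,0,0,0]
    - [0,0,-0.045,0,0,0]
    - [0,0,0,0,0,0]
    - [0,0,0,0,0,0]

```text
time: 37.65
position: [0.4107, -0.3914, 0.3061]
ee_rot: [0.053, 3.14, -0.002]
ft_force: [0.1, 0.1, -1.3]
grip_width: 0.266
```

Run:
```python
from h import *
t0=cv2.imread('pics/t0.png')[:,:,::-1].astype(float)
p1=cv2.imread('pics/p1.png')[:300,:600,::-1].astype(float)[2::5,2::5];P=np.zeros_like(t0);P[120:180,270:390]=p1
c=np.mean([cams.get_image('top').astype(float) for _ in range(4)],0)
def cen(a):
    o=[]
    for r in range(140,150):
        g=a[r,319:329,0]*0+np.clip(190-a[r,319:329,2],0,None)*1  # blue deficit: red or green marks
        x=np.arange(319,329);m=slice(2,9);k=np.clip(a[r,319:329,0]-a[r,319:329,1]+3,0,None)[m]
        o.append((k*x[m]).sum()/k.sum())
    return np.array(o)
A,B,C=cen(t0),cen(P),cen(c)
for n,v in(('t0',A),('p1',B),('now',C)): print(n,v.round(2))
print('p1-t0',(B-A).round(2),'now-t0',(C-A).round(2),'ratio',((C-A)/(B-A)).round(2))
print(P[141:149,319:328,0].astype(int)-P[141:149,319:328,1].astype(int));print((c[141:149,319:328,0]-c[141:149,319:328,1]).astype(int));print((t0[141:149,319:328,0]-t0[141:149,319:328,1]).astype(int))
```

```text
t0 [324.   324.   324.23 324.3  324.31 324.13 324.11 324.11 324.04 324.41]
p1 [322.   321.71 321.79 322.03 322.51 322.76 322.97 323.45 323.6  324.38]
now [323.   323.24 323.41 323.61 323.65 323.76 323.81 323.95 323.98 324.45]
p1-t0 [-2.   -2.29 -2.44 -2.27 -1.8  -1.38 -1.14 -0.66 -0.44 -0.03] now-t0 [-1.   -0.76 -0.82 -0.69 -0.66 -0.38 -0.3  -0.17 -0.06  0.04] ratio [ 0.5   0.33  0.34  0.31  0.37  0.27  0.27  0.25  0.13 -1.58]
[[-13 -10  22  58 -35 -88 -79 -12  -6]
 [ -5  -3  15  64 -30 -89 -68 -13  -4]
 [ -4  -4  -4  56  -1 -57 -44 -10  -4]
 [ -3  -4  -4  42  44 -11 -14  -5  -4]
 [ -3  -3  -4  35  69   6  -3  -4  -3]
 [ -3  -4  -3  17  66  14  -3  -4  -4]
 [ -4  -4  -3  -2  57  43  -1  -4  -4]
 [ -4  -3  -3  -3  36  44   0  -4  -4]]
[[ -2  -6  -4  -3  36   9 -64 -12  -5]
 [  5  -2  -3  -3  25  17 -57 -12  -3]
 [  6  -2  -3  -3  22  36 -30  -9  -4]
 [  6  -2  -3  -4  34  63  -2  -5  -3]
 [  1  -2  -3  -3  33  66   5  -3  -3]
 [ -2  -3  -3  -3  34  66  10  -3  -3]
 [ -2  -4  -4  -3  28  57  19  -1  -3]
 [ -1  -3  -3  -2  15  31  12  -2  -3]]
[[-14 -11  -5  -4 -41  58  -7 -11  -5]
 [ -4  -3  -4  -4 -42  37   9  -7  -5]
 [ -4  -4  -3  -4 -29  41  16  -5  -4]
 [ -4  -3  -3  -3  -1  56  27  -3  -4]
 [ -3  -4  -4  -4  16  65  30  -2  -3]
 [ -4  -4  -4  -4  15  67  28  -3  -3]
 [ -4  -4  -4  -4  14  60  24  -2  -4]
 [ -4  -4  -4  -4  13  38  16  -3  -4]]
```

The pointer shift against the level start picture, scaled by the known 50 g step, gives about 0.10 rad. That is inside green, and a big weight instead of the small one would be no better. The last big goes into the tray.

>>> move_arm:
  commands:
    - [-0.0052,0.0466,0,0,0,0]
    - [-0.0052,0.0466,0,0,0,0]
    - [-0.0052,0.0466,0,0,0,0]
    - [-0.0052,0.0466,0,0,0,0]
    - [-0.0052,0.0466,0,0,0,0]

```text
time: 38.35
position: [0.4445, -0.1578, 0.3038]
ee_rot: [-0.054, -3.139, -0.002]
ft_force: [-0.3, -0.6, -0.2]
grip_width: 0.26
```

>>> move_arm:
  commands:
    - [-0.0052,0.0466,0,0,0,0]
    - [-0.0052,0.0466,0,0,0,0]
    - [-0.0052,0.0466,0,0,0,0]
    - [0,0,0,0,0,0]
    - [0,0,0,0,0,0]

```text
time: 38.85
position: [0.465, -0.0194, 0.304]
ee_rot: [-0.048, -3.139, 0.0]
ft_force: [-0.4, 0.2, -1.3]
grip_width: 0.261
```

>>> move_arm:
  commands:
    - [0,0,0.04,0,0,0]
    - [0,0,0.04,0,0,0]
    - [0,0,0.014,0,0,0]
    - [0,0,0.006,0,0,0]
    - [0,0,0.002,0,0,0]

```text
time: 39.35
position: [0.4651, -0.0215, 0.2024]
ee_rot: [-0.056, -3.14, -0.0]
ft_force: [0.1, 0.6, -0.5]
grip_width: 0.261
```

Run:
```python
from h import *
feel(3)
```

```text
t 39.5 p [ 0.4656 -0.0209  0.2037] psi 3.107 tilt [ 0.0018 -0.0001] F [-0.12  0.4  -0.35] M [ 0.044 -0.018 -0.024] g 0.261
tool F [-0.045  0.006  0.956] M [-0.0406 -0.0085  0.0193] rx 0.0089
```

>>> move_arm:
  commands:
    - [0,0,0.0015,0,0,0]
    - [0,0,0,0,0,0]

```text
time: 39.7
position: [0.4653, -0.0204, 0.2021]
ee_rot: [0.053, 3.14, -0.0]
ft_force: [0.8, -0.1, -0.8]
grip_width: 0.263
```

>>> move_arm:
  commands:
    - [0,0,0,0,0,0]
    - [0,0,0,0,0,0]
    - [0,0,0,0,0,0]
    - [0,0,-0.02,0,0,0]
    - [0,0,-0.045,0,0,0]
  hand: 60

```text
time: 40.2
position: [0.464, -0.0202, 0.2646]
ee_rot: [-0.053, -3.133, -0.001]
ft_force: [1.4, -0.6, 0.4]
grip_width: 0.6
```

>>> move_arm:
  commands:
    - [0,-0.03,-0.04,0,0,0]
    - [0,-0.045,-0.02,0,0,0]
    - [0,-0.045,0,0,0,0]
    - [0,-0.045,0,0,0,0]
    - [0,-0.045,0,0,0,0]

```text
time: 40.7
position: [0.4576, -0.2318, 0.327]
ee_rot: [0.053, 3.14, -0.001]
ft_force: [1.1, 1.0, -0.1]
grip_width: 0.598
```

>>> move_arm:
  commands:
    - [0,0,0,0,0,0]
    - [0,0,0,0,0,0]
    - [0,0,0,0,0,0]
    - [0,0,0,0,0,0]
    - [0,0,0,0,0,0]

```text
time: 41.2
position: [0.4582, -0.2291, 0.3266]
ee_rot: [-0.05, -3.141, -0.0]
ft_force: [-0.1, 1.3, -0.1]
grip_width: 0.599
```

```bash
python3 - <<'E'
from h import *
st();snap('top','fin.png',(190,90,520,290),2.4)
find()
E
python3 dial.py | sed -n 3,14p
```

```text
t 41.2 p [ 0.4582 -0.2291  0.3266] psi 3.1096 tilt [-0.      0.0002] F [-0.06  1.3  -0.13] M [ 0.036 -0.017 -0.036] g 0.599
big1 top 0.76 [ 0.539 -0.558] knob [ 0.532 -0.546] sat 73.0 rgb [116.  70.  42.]
big1 top 0.65 [ 0.346 -0.492] knob [ 0.357 -0.474] sat 52.0 rgb [81. 49. 31.]
big1 top 0.6 [ 0.469 -0.024] knob [ 0.466 -0.022] sat 5.0 rgb [149. 140. 137.]
big1 top 0.52 [ 0.711 -0.114] knob [ 0.718 -0.119] sat 5.0 rgb [187. 189. 185.]
big1 top 0.5 [ 0.635 -0.106] knob [ 0.636 -0.116] sat 5.0 rgb [183. 184. 183.]
big1 top 0.48 [ 0.715 -0.046] knob [ 0.717 -0.04 ] sat 6.0 rgb [150. 140. 137.]
big1 top 0.32 [0.613 0.484] knob None sat 72.0 rgb [120.  72.  47.]
big1 side 0.81 [ 0.367 -0.478] knob None sat 53.0 rgb [84. 51. 31.]
big1 side 0.74 [ 0.478 -0.01 ] knob [ 0.467 -0.015] sat 16.0 rgb [158. 144. 139.]
big1 side 0.65 [ 0.543 -0.557] knob [ 0.526 -0.555] sat 54.0 rgb [87. 54. 34.]
big1 side 0.62 [ 0.764 -0.057] knob [ 0.755 -0.06 ] sat 15.0 rgb [147. 135. 130.]
big1 side 0.54 [ 0.329 -0.355] knob None sat 43.0 rgb [96. 52. 95.]
small top 0.66 [ 0.637 -0.038] knob [ 0.636 -0.038] sat 94.0 rgb [141.  39.  36.]
small side 0.53 [0.691 0.029] knob [0.683 0.023] sat 11.0 rgb [62. 53. 49.]
138 red 0 0.0 grn [ 6  7  8 16 19 18 17 18 18 18]
139 red 0 0.0 grn [ 6  6  8 16 15 19 20 22 17 17]
140 red 0 0.0 grn [ 6  5  3  0  0  0 11 38  6  2]
141 red 24 323.0 grn [ 5  0  0  0  0  0  0 47  0  0]
142 red 20 323.35 grn [ 0  0  0  0  0  0  0 39  0  0]
143 red 34 323.68 grn [ 0  0  0  0  0  0  0 15  0  0]
144 red 74 323.69 grn [0 0 0 0 0 0 0 0 0 0]
145 red 77 323.72 grn [0 0 0 0 0 0 0 0 0 0]
146 red 75 323.72 grn [0 0 0 0 0 0 0 0 0 0]
147 red 67 323.86 grn [0 0 0 0 0 0 0 0 0 0]
148 red 22 323.86 grn [0 0 0 0 0 0 0 0 0 0]
149 red 0 0.0 grn [0 0 0 0 0 0 0 0 0 0]
```

View pics/fin.png

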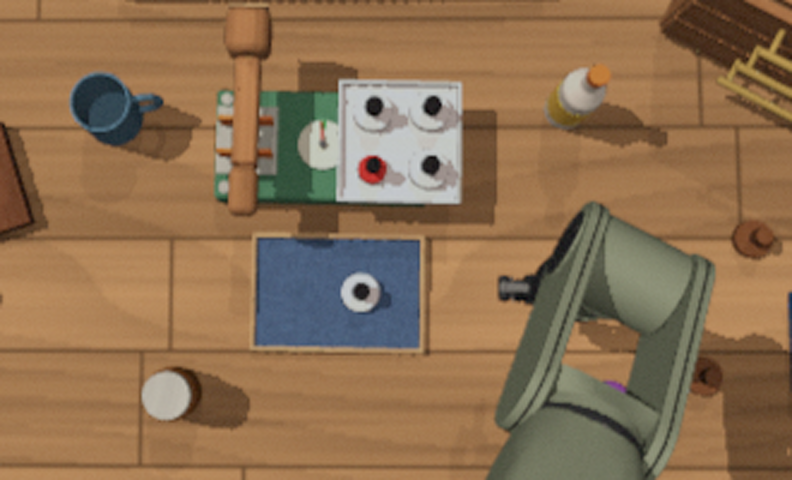

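```bash
python3 -c "
from h import *
print(bot.job_done())"
```

```text
the job is handed in; nothing more can be done
None
```

The leg is weighed at roughly 373 g and the job is handed in, with every check passing but the pointer only about 0.04 rad inside the green zone.

- **Balance point:** the trial lift showed it about 42 mm toward the foot from my first grip, at leg x ≈ -27 mm. Lifted again there, the leg hung level with almost no moment. I laid it across the two orange rests and it stays by itself.
- **Weights on the pan:** three big weights and the small red one. One big was knocked about 3 cm aside during the run; I found it again before picking it up.
- **Tray:** the fourth big weight, the only one not needed, is in the blue-lined tray. Four aluminium big weights were present, and I left the brown and purple look-alikes alone.
- **Last checks:** the top camera showed the leg on the rests, the weights upright, the pointer steady, and the gripper clear of everything.
- **Pointer reading:** my pixel estimates ran from 0.09 to 0.12 rad on the leg side, against a limit of 0.14. Swapping the small weight for the fourth big one would have put it about as far off on the other side, so I kept this.
- **Mass readings:** the wrist force alone gave 353 g on the first lift and 384 g on the second. The 373 g comes from the scale.

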